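# Load the glaze-spraying turntable, index it and shut the booth

### The job

Stand the terracotta cat upright in the empty turntable pocket at the booth's open door and let go, then turn the turntable one click clockwise (seen from above) by its red spokes, so that the cat moves on to the next place. Then push the orange-framed door shut until it clicks home on its catch and stays shut. Leave the white cats standing in their pockets, and do not knock over or shift the jar, tin, bottle, brush pot and mould around it.

Things in the scene. Friction and masses are not known exactly. Their poses are not given: they have to be found in the camera images.
- booth: spraying booth, fixed to the table, 300 x 300 mm, open at the top, clear walls 6 mm thick and 115 mm tall (outer faces 150 mm from the centre); origin at the centre of its underside on the table, z up. The doorway is its whole +y side. A blue latch post (22 x 36 mm, 115 mm tall) stands outside the wall at booth x 155 to 177 mm, y 134 to 170 mm.
- station (a point): loading place: floor centre of the pocket place at the door, 95 mm from the booth's centre towards the doorway (+y of the booth), 30 mm above the table; fixed to the booth
- pocket (a point): floor centre of the empty pocket to be loaded; turns with the turntable (starts at station; the floor is 30 mm above the table). The pocket is a square tray, 54 mm inside, 4 mm walls 8 mm tall, two sides square to the radius. There are six pockets, 60 degrees apart, 95 mm from the axis; the turntable's disc is 260 mm across. White cats stand in both neighbouring pockets and in the one opposite; the other two are empty.
- hub (a point): on the turntable's axis, at the height of the spokes' centre line (138 mm above the table). The hub post is 28 mm across, its top 145 mm above the table. Three level red spokes, round bars 12 mm thick, reach 55 mm from the axis, 120 degrees apart; each points to the middle of a pocket (every second one, not the loading pocket).
- spoke_tip (a point): tip of one red spoke, 55 mm from the axis, at its centre line (138 mm above the table); turns with the turntable. At the start this spoke points to the pocket next to the loading pocket on the side of the door's hinge (60 degrees anticlockwise from the loading pocket, seen from above).
- carousel (a joint): turntable angle, rad, 0 at the start (within 0.03), growing clockwise seen from above; it clicks into a sprung detent every 1.047 rad (60 degrees), which pulls it in from about 0.1 rad either side and needs about 5 to 8 N at a spoke's tip to leave; elsewhere it turns freely and stops soon when let go
- door (a joint): door angle, rad, 0 shut and home, growing as it opens outward (anticlockwise seen from above); stays where it is left. The ball catch resists from about 0.08 rad, with about 7 N at the free edge, and below 0.03 rad it snaps the door home and holds it.
- door_hinge (a point): on the door's hinge axis (vertical), at the door's top edge, 115 mm above the table; at booth x -145 mm, y +150 mm. Site axes turn with the door: x from the hinge along the door to its free edge, y out of its outer face (the face to push), z up. The door is 284 mm long, 12 mm thick (outer face 6 mm along y from the axis), from 12 to 115 mm above the table; shut, it lies along the booth's +x.
- door_pad (a point): on the door's outer face at its top edge, 200 mm from the hinge, at the middle of the 50 mm wide orange upright that can be pushed; axes as door_hinge
- door_edge (a point): on the door's outer face at its top edge, at the free end, 284 mm from the hinge; axes as door_hinge
- clay_cat_mid (a point): the terracotta cat figurine to load, 118 mm tall (ears 120), about 0.22 kg, standing on the table in the door's path; the point is at its centre, 59 mm above its underside, z up its axis. Round, so it can be grasped from any side: body 46 mm across up to 52 mm above the underside, neck, and head an upright cylinder 36 mm across from 70 to 104 mm above the underside.
- cat_a_mid (a point): finished white cat figurine with a blue bib, same shape and size as the clay cat, standing in a turntable pocket at the start; the point is at its centre, 59 mm above its underside, z up its axis
- cat_b_mid (a point): finished white cat figurine with a green bib, same shape and size as the clay cat, standing in a turntable pocket at the start; the point is at its centre, 59 mm above its underside, z up its axis
- cat_c_mid (a point): finished white cat figurine with a yellow bib, same shape and size as the clay cat, standing in a turntable pocket at the start; the point is at its centre, 59 mm above its underside, z up its axis
- glaze_jar: clear glaze jar with a blue lid, 68 mm across, 100 mm tall; not to be moved. Origin at the centre of its underside.
- slip_tin: round tin with a green label, 72 mm across, 110 mm tall; not to be moved. Origin at the centre of its underside.
- oxide_bottle: amber bottle with a red cap, 60 mm across, 130 mm tall; not to be moved. Origin at the centre of its underside.
- brush_pot: blue pot full of wooden brushes, 68 mm across, pot 85 mm and brush tips 128 mm tall; it stands past the free edge of the open door; not to be moved. Origin at the centre of its underside.
- mould: plaster mould block, 104 x 77 x 47 mm; not to be moved. Origin at the centre of its underside.

How it is judged:
By the outcome, as a careful person would: the job done as asked, in the order asked, and still so for the second after the job is handed in, with the robot touching nothing.
It also fails if it takes over 59 s, if anything falls off the work surface, if the arm or the gripper's body presses on something with over 40 N, if the wrist force passes 120 N, or if a joint passes its speed limit or range.

### The arm

A 6-joint arm with a two-finger parallel gripper is mounted at the origin on the work surface. World frame = base frame: x ahead of the robot, y to its left, z up, the work surface at z = 0. Lengths are in m, angles in rad, forces in N, time in s.
With the tool pointing down it reaches from about 0.275 to 0.75 m from the base axis. Payload 10.2 kg.
Tool frame: the origin (TCP) lies midway between the tips of the shut fingers; the grasp point (between the pads) lies 19 mm behind it; z points along the fingers, y is the direction in which the jaws open and shut (so a half turn about z gives the same grasp; the last joint's range is limited). The gripper opens to 88 mm and grips with 3 to 60 N. Pads are 18 mm wide; open, the fingers measure 123 mm over their backs; the gripper's body (75 mm by 187 mm) begins 45 mm behind the grasp point.
Start: joints at [-1.414, 0.313, 1.498, -0, 1.331, -0.223], TCP at [0.195, -0.488, 0.239] pointing down, gripper open.
Joint ranges: [-2.94, 2.94], [-0.97, 2.17], [0.19, 2.56], [-1.23, 4.37], [0.02, 3.11], [-2.88, 2.88]. Speed limits (rad/s): [2.39, 2.39, 3.01, 3.14, 3.14, 3.14].

### API

Orientations are given as a rotation vector (axis times angle).
In Python, from rig import ctrl, capture, camera_params, boxes_of, tip_of gives the robot as it stands. The module is installed in compiled form; this text tells all that it offers.
- The arm moves only by the shell command python3 -m handwheel 'ROWS' [FORCE]. ROWS is JSON, a list of rows, each an object of numbers: "hand": the opening, from -1 (shut) to 1 (fully open); "x", "y", "z": the shift along the tool's x, y, z in cm; "ax", "ay", "az": the turn, a rotation vector about the tool's x, y, z in rad. In form: [{"hand": .., "x": .., "y": .., "z": .., "ax": .., "ay": .., "az": ..}, ...]. A call has exactly 10 rows; each row shifts and turns the commanded pose from where the row before left it, along the tool's axes as they then stand; what a row does not reach is not made up. A row lasts 1/10 s, in which the tool goes at most 50 mm and 8.59 degrees, less where a joint would pass 70% of its speed; a pose out of reach is approached as far as the arm can. A call is refused whole if a number of a shift passes 5 or a number of a turn 0.15, either way. A call with a gripper value outside its range is refused whole. The fingers move at their own pace and stop on an object; FORCE is the grip in N (left out, the last holds). Time passes only in rows, so rows that do not move let the fingers close, or fill a call up. It gives the time, the measured TCP pose, the force and the opening at its end, in the units of the state.
- ctrl.sense(): the state, without advancing time (a new reading comes with each control period).
- capture(name): name is "scene" or "top"; returns (picture, depth): 384x512x3 uint8, red, green, blue; 384x512 float32, m along the optical axis (not along the pixel's ray), 0 where there is no reading.
- camera_params(name): a dict with "fovy" (degrees; the focal length in pixels is half the picture's height over the tangent of half this angle, whatever the lens; pixels are square), "cx", "cy" (the principal point, pixels), "rvec" (rotation vector, rad) and "tvec" (3), from world to camera coordinates, as OpenCV has them. Camera axes: x right, y down, z forward; pixel columns grow to the right and rows downward; lengths in m; the calibration is good to about 2 mm. A picture is of the moment at which its call begins. camera_params takes no time and is no camera call.
- ctrl.finish_job(): hands the job in, once; it reports no verdict.
Trained networks look in the newest picture that a camera, given by its name, has taken for a name from the list of things; names that differ only in an ending like _2 or _b are one class to them, and where a whole thing is asked for, a point or a joint stands for the part that bears it (a point fixed in the world has none). Each returns a list of dicts, best first, with "conf" (0 to 1); they miss things now and then, are a little off and sometimes report something else, mostly with a low value. They report only what shows in the picture. A call takes as long as a camera call.
- boxes_of(camera, label): "box" ([centre column, centre row, width, height] in pixels, round what is visible of it).
- tip_of(camera, label): "xy" ([column, row] in pixels: a listed point, or the origin of a listed thing).
The state is a dict: "clock": time; "qpos": joint angles; "qd": joint speeds; "joint_torque": joint torques, N m; "tool_pos": TCP position; "orientation": TCP orientation; "force": force on the tool from outside, world axes, zero at the start; "wrist_torque": the same for the moment, N m; "width": finger opening in m.
Only numpy, scipy, OpenCV 4.12 (cv2) and the standard library are available. Lean on these libraries where they do the work, as an engineer would, in place of code of your own. Each camera call takes 0.05 s, during which the arm holds its last target.

## Working session

There is one attempt and no reset: what is moved stays moved. The work goes in short steps, Python scripts to look and compute and a shell command to move; the robot and the scene stay as the last step left them, time stands still between calls to the robot, and variables do not carry over. Pictures are saved under pics/ and viewed, and the job is handed in when it is done.

```bash
mkdir -p pics; ls
cat > h.py <<'E'
import numpy as np, cv2
from rig import ctrl, capture, camera_params, boxes_of, tip_of
def cam(n):
    p=camera_params(n); f=192/np.tan(np.radians(p['fovy'])/2)
    R=cv2.Rodrigues(np.array(p['rvec'],float))[0]; t=np.array(p['tvec'],float).ravel()
    return f,p['cx'],p['cy'],R,t
def at_z(n,u,v,z):
    f,cx,cy,R,t=cam(n); d=R.T@np.array([(u-cx)/f,(v-cy)/f,1]); o=-R.T@t
    return o+d*(z-o[2])/d[2]
def proj(n,P):
    f,cx,cy,R,t=cam(n); c=R@np.array(P,float)+t; return c[0]/c[2]*f+cx,c[1]/c[2]*f+cy
def cloud(n,D):
    f,cx,cy,R,t=cam(n); v,u=np.mgrid[:384,:512]; c=np.stack([(u-cx)/f*D,(v-cy)/f*D,D],-1)
    return (c-t)@R
def save(n,name):
    I,D=capture(n); cv2.imwrite('pics/'+name+'.png',I[:,:,::-1]); np.savez('pics/'+name+'.npz',I=I,D=D); return I,D
E
python3 - <<'E'
from h import *
for n in('scene','top'):
    I,D=save(n,n+'0')
    print(n,camera_params(n))
    for l in['booth','station','pocket','hub','spoke_tip','door_hinge','door_pad','door_edge','clay_cat_mid','cat_a_mid','glaze_jar','slip_tin','oxide_bottle','brush_pot','mould']:
        r=tip_of(n,l); print(l,[(np.round(a['xy'],1).tolist(),round(a['conf'],2)) for a in r[:4]])
print(ctrl.sense())
E
```

```text
pics
scene {'fovy': 49.78399805802292, 'cx': 250.6475511111719, 'cy': 185.36389489524677, 'rvec': array([ 2.31417596,  0.77993235, -0.2966437 ]), 'tvec': array([-0.41734324, -0.17609269,  1.39167387])}
booth [([232.6, 249.1], 0.95)]
station [([250.5, 217.9], 0.96)]
pocket [([249.9, 217.6], 0.65)]
hub [([229.6, 222.4], 0.78)]
spoke_tip [([220.0, 201.5], 0.79)]
door_hinge [([213.0, 163.8], 0.73)]
door_pad [([265.3, 129.6], 0.67)]
door_edge [([285.6, 118.7], 0.74)]
clay_cat_mid [([292.6, 178.3], 0.68), ([207.6, 260.4], 0.66)]
cat_a_mid [([204.5, 259.9], 0.67), ([229.1, 219.9], 0.28)]
glaze_jar [([333.3, 147.4], 0.65), ([142.7, 316.0], 0.35)]
slip_tin [([144.0, 315.8], 0.69)]
oxide_bottle [([219.9, 346.7], 0.96)]
brush_pot [([248.1, 217.0], 0.62), ([277.6, 113.4], 0.61), ([143.0, 313.3], 0.27)]
mould [([104.4, 268.7], 0.83)]
top {'fovy': 54.80909562336447, 'cx': 257.67962099419844, 'cy': 186.09290643140014, 'rvec': array([ 2.21598354, -2.2175899 ,  0.09064834]), 'tvec': array([-0.00391168,  0.51576766,  1.06274812])}
booth [([306.6, 166.6], 0.55), ([298.2, 195.4], 0.24)]
station [([306.8
[... 514 characters left out ...]
274.5, 171.7], 0.35)]
{'clock': 1.6, 'qpos': array([-1.41442074e+00,  3.12888474e-01,  1.49769549e+00,  3.85815680e-05,
        1.33100197e+00, -2.23405665e-01]), 'qd': array([ 5.92749511e-04, -7.77991201e-04,  2.12326942e-04,  5.29609078e-04,
        4.98445375e-05,  1.45678466e-03]), 'joint_torque': array([-5.11953167e-04, -4.02112627e+01, -2.52414858e+01,  6.93497434e-02,
        3.19349079e-02,  5.73959525e-06]), 'tool_pos': array([ 0.19462277, -0.48760245,  0.23872778]), 'orientation': array([3.08511705e+00, 5.92964641e-01, 5.84827316e-05]), 'force': array([0.26054964, 0.17692646, 0.16100216]), 'wrist_torque': array([-0.03454828,  0.03705908,  0.00508101]), 'width': 0.08789920791061165}
```

View pictures.

View pics/scene0.png

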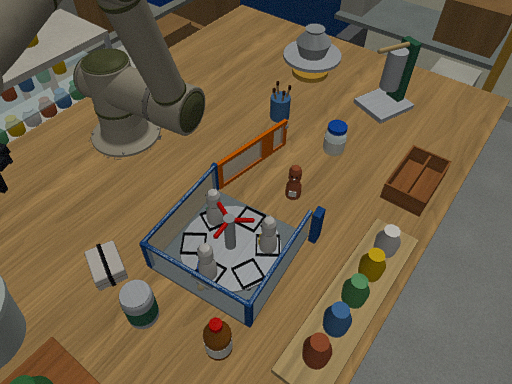

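View pics/top0.png

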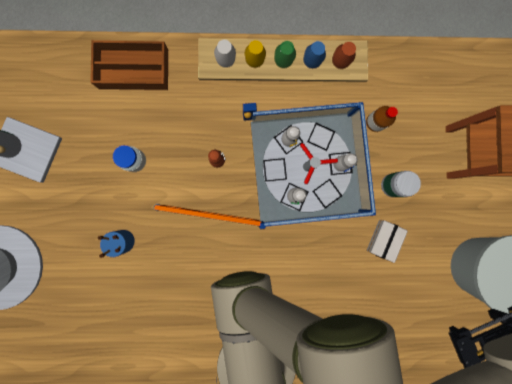

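Run:
```python
from h import *
d={'scene':dict(booth=(232.6,249.1,0),station=(250.5,217.9,.03),hub=(229.6,222.4,.138),spoke=(220,201.5,.138),hinge=(213,163.8,.115),pad=(265.3,129.6,.115),edge=(285.6,118.7,.115),clay=(292.6,178.3,.059),jar=(333.3,147.4,0),tin=(144,315.8,0),bottle=(219.9,346.7,0),pot=(277.6,113.4,0),mould=(104.4,268.7,0)),
'top':dict(booth=(306.6,166.6,0),station=(272.8,172.5,.03),hub=(314.9,162,.138),spoke=(306.6,179.4,.138),hinge=(259.5,217.8,.115),pad=(186.5,212.9,.115),edge=(154.5,209.6,.115),clay=(217.3,155.5,.059),jar=(133,161.5,0),tin=(391.4,183.1,0),bottle=(374.2,123.4,0),pot=(124.3,242,0),mould=(381.5,237.1,0))}
for k in d['top']:
    print(k,*[np.round(at_z(n,*d[n][k])[:2],4) for n in d])
```

```text
booth [ 0.572  -0.1406] [ 0.5739 -0.1494]
station [ 0.5612 -0.0487] [ 0.5539 -0.0469]
hub [ 0.5792 -0.1532] [ 0.5724 -0.1475]
spoke [ 0.5203 -0.1183] [ 0.5274 -0.1256]
hinge [ 0.406  -0.0144] [ 0.4283 -0.0051]
pad [0.4371 0.187 ] [0.4415 0.1845]
edge [0.4569 0.265 ] [0.4502 0.2668]
clay [0.5847 0.1177] [0.5985 0.1093]
jar [0.5888 0.3586] [0.5877 0.3576]
tin [ 0.522  -0.4084] [ 0.5252 -0.4026]
bottle [ 0.7096 -0.3559] [ 0.704  -0.3536]
pot [0.3455 0.392 ] [0.3554 0.3792]
mould [ 0.3495 -0.383 ] [ 0.3657 -0.3701]
```

The top view shows the booth at about (312,165), the empty pocket facing left at (274,171), and the clay cat at (217,157). The orange door runs from (262,224) to (156,208). Next I'll refine these from depth.

```bash
python3 - <<'E'
from h import *
from scipy.optimize import least_squares
for n in('top','scene'):
    z=np.load(f'pics/{n}0.npz'); I,D=z['I'].astype(int),z['D']; P=cloud(n,D)
    R,G,B=I[...,0],I[...,1],I[...,2]; ok=D>0
    reg=(P[...,0]>.38)&(P[...,0]<.78)&(P[...,1]>-.34)&(P[...,1]<.03)
    m=ok&reg&(B>R+30)&(B>G+15)&(P[...,2]>.105)&(P[...,2]<.125)
    Q=P[m][:,:2]; print(n,'frame',len(Q),np.median(P[m][:,2]))
    def res(p):
        c,s=np.cos(p[2]),np.sin(p[2]); d=Q-p[:2]; x=c*d[:,0]+s*d[:,1]; y=-s*d[:,0]+c*d[:,1]
        e=np.stack([x+.147,x-.147,y+.147]); k=np.abs(e).argmin(0); return e[k,np.arange(len(Q))]
    r=least_squares(res,[.573,-.149,.09],loss='soft_l1',f_scale=.003); print('booth',np.round(r.x,4),np.degrees(r.x[2]),np.sqrt(np.median(r.fun**2)))
    m=ok&(R>180)&(G>60)&(G<150)&(B<80)&(P[...,2]>.09)&(P[...,2]<.125)&(P[...,0]<.5)&(P[...,1]>-.02)
    Q=P[m]; print('door',len(Q), Q.mean(0) if len(Q) else 0)
    if len(Q)>5:
        l=cv2.fitLine(Q[:,:2].astype(np.float32),cv2.DIST_HUBER,0,.01,.01).ravel(); print(l, np.degrees(np.arctan2(l[1],l[0])), Q[:,1].min(),Q[:,1].max())
    # red spokes
    m=ok&reg&(R>150)&(G<70)&(B<70)&(P[...,2]>.1); Q=P[m]; print('spokes',len(Q),Q[:,2].mean() if len(Q) else 0,)
    if len(Q): print(np.round(Q[::max(1,len(Q)//12)],3).tolist())
    # objects by height around clay
    m=ok&(np.hypot(P[...,0]-.59,P[...,1]-.113)<.06)&(P[...,2]>.02)
    Q=P[m]; print('clay',len(Q),Q.mean(0).round(4),Q.max(0).round(3),Q.min(0).round(3))
    h=Q[(Q[:,2]>.072)]; print('head',len(h),h.mean(0).round(4),h.min(0).round(4),h.max(0).round(4))
    for nm,c,r in(('jar',(.588,.358),.06),('tin',(.524,-.405),.06),('bottle',(.706,-.355),.05),('pot',(.352,.385),.06),('mould',(.36,-.375),.08)):
        m=ok&(np.hypot(P[...,0]-c[0],P[...,1]-c[1])<r)&(P[...,2]>.03); Q=P[m]
        print(nm,len(Q),Q.min(0).round(3),Q.max(0).round(3))
for n in('top','scene'):
    for l in('cat_a_mid','clay_cat_mid','brush_pot'):
        print(n,l,[(np.round(b['box'],1).tolist(),round(b['conf'],2)) for b in boxes_of(n,l)])
E
python3 - <<'E'
import cv2
a=cv2.imread('pics/top0.png')[90:240,140:390]; cv2.imwrite('pics/c1.png',cv2.resize(a,None,fx=3.2,fy=3.2,interpolation=cv2.INTER_CUBIC))
E
```

```text
top frame 1221 0.11421795553054562
booth [ 0.572  -0.1453  0.0909] 5.20637169984292 0.0024505103503056347
door 442 [0.43516785 0.13255822 0.11422079]
[0.15792985 0.98745036 0.43516785 0.13255821] 80.91324 -0.0037980936851168333 0.2687349051785828
spokes 177 0.1419211295027364
[[0.619, -0.111, 0.14], [0.61, -0.118, 0.145], [0.603, -0.124, 0.142], [0.595, -0.131, 0.144], [0.585, -0.132, 0.141], [0.578, -0.174, 0.139], [0.575, -0.166, 0.14], [0.574, -0.201, 0.144], [0.569, -0.168, 0.142], [0.551, -0.136, 0.143], [0.541, -0.131, 0.145], [0.533, -0.131, 0.14], [0.523, -0.123, 0.143]]
clay 237 [0.5873 0.1112 0.0869] [0.608 0.134 0.12 ] [0.57  0.089 0.02 ]
head 163 [0.5901 0.1127 0.1075] [0.5742 0.0941 0.0789] [0.6077 0.1309 0.1204]
jar 627 [0.555 0.318 0.03 ] [0.622 0.381 0.106]
tin 787 [ 0.483 -0.438  0.031] [ 0.555 -0.366  0.113]
bottle 526 [ 0.676 -0.382  0.03 ] [ 0.735 -0.325  0.133]
pot 694 [0.325 0.35  0.03 ] [0.392 0.417 0.131]
mould 970 [ 0.299 -0.426  0.03 ] [ 0.415 -0.323  0.051]
scene frame 1580 0.11486972338157456
booth [ 0.5736 -0.1489  0.0895] 5.125167696263171 0.002925764725
[... 704 characters left out ...]
-0.444  0.03 ] [ 0.558 -0.373  0.115]
bottle 908 [ 0.68  -0.389  0.03 ] [ 0.739 -0.33   0.133]
pot 508 [0.33  0.343 0.031] [0.394 0.414 0.129]
mould 1177 [ 0.301 -0.431  0.03 ] [ 0.418 -0.326  0.051]
top cat_a_mid [([263.9, 168.0, 217.9, 128.0], 0.73), ([347.4, 163.5, 24.9, 17.0], 0.57)]
top clay_cat_mid [([216.8, 159.4, 14.5, 11.2], 0.76), ([265.1, 167.2, 221.9, 129.1], 0.65)]
top brush_pot [([118.1, 242.8, 37.2, 25.9], 0.82)]
scene cat_a_mid [([204.8, 263.4, 18.6, 41.5], 0.63)]
scene clay_cat_mid [([293.2, 181.8, 18.5, 39.2], 0.61), ([230.1, 248.4, 93.6, 87.8], 0.22)]
scene brush_pot [([281.2, 102.3, 17.2, 41.0], 0.65), ([252.8, 154.0, 71.1, 71.0], 0.4), ([231.6, 246.8, 99.8, 91.8], 0.38)]
```

View pics/c1.png

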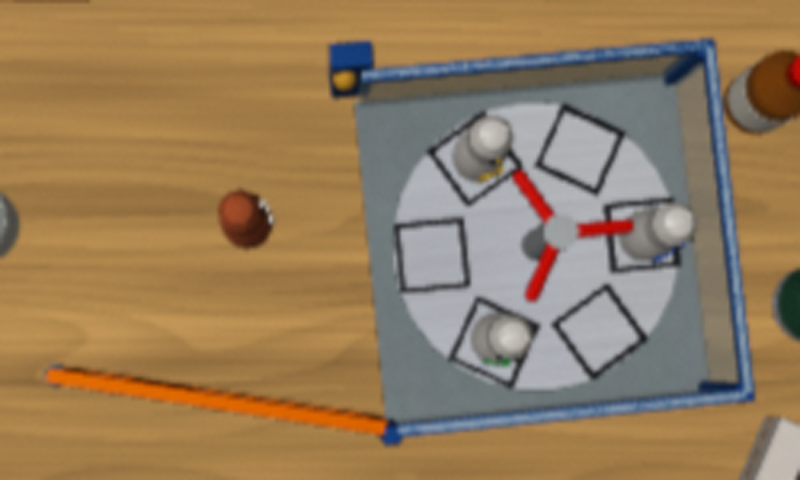

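Both cameras agree to within a few mm: booth at about (0.573, -0.147) with 5.2° yaw, and the door at 80.9° in the world frame. Next I'll fit the cat, pocket and hub more tightly.

```bash
cat >> h.py <<'E'
from scipy.optimize import least_squares
def circ(Q,r,c0):
    return least_squares(lambda p:np.hypot(Q[:,0]-p[0],Q[:,1]-p[1])-r,c0,loss='soft_l1',f_scale=.001)
E
python3 - <<'E'
from h import *
for n in('top','scene'):
    z=np.load(f'pics/{n}0.npz'); I,D=z['I'].astype(int),z['D']; P=cloud(n,D); ok=D>0
    for c,z0,nm in(((.593,.108),0,'clay'),((.4895,-.105),.03,'b'),((.65,-.09),.03,'c'),((.58,-.24),.03,'a')):
        near=ok&(np.hypot(P[...,0]-c[0],P[...,1]-c[1])<.05)
        for lo,hi,r in((.01,.048,.023),(.073,.102,.018)):
            Q=P[near&(P[...,2]>z0+lo)&(P[...,2]<z0+hi)]
            if len(Q)>8:
                s=circ(Q[:,:2],r,c); print(n,nm,r,len(Q),s.x.round(4),np.median(abs(s.fun)).round(4))
    # pocket outline: dark pixels on disc at z~.03-.038
    R=I.sum(-1)
    m=ok&(R<200)&(P[...,2]>.022)&(P[...,2]<.048)&(np.hypot(P[...,0]-.5645,P[...,1]+.0525)<.05)
    Q=P[m]; Qx=Q[:,:2]
    def res(p):
        c,s=np.cos(p[2]),np.sin(p[2]); d=Qx-p[:2]; x=abs(c*d[:,0]+s*d[:,1]); y=abs(-s*d[:,0]+c*d[:,1]); return np.maximum(x,y)-.029
    s=least_squares(res,[.5645,-.0525,.09],loss='soft_l1',f_scale=.002); print(n,'pocket',len(Q),Q[:,2].mean(),s.x.round(4),np.median(abs(s.fun)).round(4))
    m=ok&(P[...,2]>.125)&(P[...,2]<.15)&(np.hypot(P[...,0]-.573,P[...,1]+.147)<.025); Q=P[m&(I[...,0]-I[...,1]<30)]
    Q=Q[Q[:,2]>.142]; print('hub top',len(Q),Q.mean(0).round(4))
E
```

```text
top clay 0.023 68 [0.594  0.1157] 0.0012
top clay 0.018 27 [0.5926 0.1144] 0.0003
top b 0.023 75 [ 0.4867 -0.1097] 0.0012
top b 0.018 31 [ 0.4866 -0.1078] 0.0004
top c 0.023 90 [ 0.6504 -0.0938] 0.0011
top c 0.018 38 [ 0.6494 -0.0928] 0.0004
top a 0.023 123 [ 0.5796 -0.2453] 0.0023
top a 0.018 68 [ 0.5789 -0.243 ] 0.001
top pocket 25 0.03709563332052323 [ 0.5629 -0.0515  0.1047] 0.0006
hub top 79 [ 0.5717 -0.1458  0.1443]
scene clay 0.023 154 [0.5922 0.1126] 0.0014
scene clay 0.018 89 [0.5923 0.1122] 0.0008
scene b 0.023 174 [ 0.4871 -0.1095] 0.001
scene b 0.018 87 [ 0.4878 -0.1097] 0.0006
scene c 0.023 206 [ 0.6493 -0.094 ] 0.001
scene c 0.018 107 [ 0.6503 -0.0945] 0.0005
scene a 0.023 179 [ 0.579  -0.2435] 0.0009
scene a 0.018 114 [ 0.5795 -0.2442] 0.0005
scene pocket 153 0.03620997140905217 [ 0.5636 -0.0551  0.1032] 0.001
hub top 90 [ 0.5727 -0.149   0.1452]
```

```bash
cat >> h.py <<'E'
from scipy.spatial.transform import Rotation as Ro
def plan(target,psi=None,N=10,s=None):
    """const rows: tool-frame shift cm + az(rad) each, from measured pose; tool kept down"""
    s=s or ctrl.sense(); R=Ro.from_rotvec(s['orientation']).as_matrix(); p0=s['psi'] if 'psi' in s else np.arctan2(R[1,0],R[0,0])
    d=R.T@(np.array(target)-s['tool_pos']); 
    az=0 if psi is None else -((psi-p0+np.pi)%(2*np.pi)-np.pi)/N
    A=sum(Ro.from_rotvec([0,0,az*k]).as_matrix() for k in range(N)); v=np.linalg.solve(A,d)*100
    print('now',s['tool_pos'].round(4),'psi',round(p0,4),'clock',s['clock'],'rows',N,'xyz cm',v.round(3),'az',round(az,4))
E
python3 -c "
from h import *
plan([.5925,.1132,.239],N=16)
plan([.5925,.1132,.239],1.67,N=10)"
```

```text
now [ 0.1946 -0.4876  0.2387] psi 0.3797 clock 1.9 rows 16 xyz cm [ 3.702e+00 -2.566e+00 -2.000e-03] az 0
now [ 0.1946 -0.4876  0.2387] psi 0.3797 clock 1.9 rows 10 xyz cm [ 7.724e+00 -1.970e-01 -3.000e-03] az -0.129
```

```bash
python3 -m handwheel '[{"hand":1,"x":3.7,"y":-2.57},{"hand":1,"x":3.7,"y":-2.57},{"hand":1,"x":3.7,"y":-2.57},{"hand":1,"x":3.7,"y":-2.57},{"hand":1,"x":3.7,"y":-2.57},{"hand":1,"x":3.7,"y":-2.57},{"hand":1,"x":3.7,"y":-2.57},{"hand":1,"x":3.7,"y":-2.57},{"hand":1,"x":3.7,"y":-2.57},{"hand":1,"x":3.7,"y":-2.57}]' 20
python3 -c "
from h import *
plan([.5925,.1132,.239],1.67,N=10)"
```

```text
now [ 0.1946 -0.4876  0.2387] psi 0.3797 clock 1.9 rows 10 xyz cm [ 7.724e+00 -1.970e-01 -3.000e-03] az -0.129validation failed for argument at $[0]...
```

```bash
python3 -m handwheel '[{"hand":1,"x":3.7,"y":-2.57,"z":0,"ax":0,"ay":0,"az":0},{"hand":1,"x":3.7,"y":-2.57,"z":0,"ax":0,"ay":0,"az":0},{"hand":1,"x":3.7,"y":-2.57,"z":0,"ax":0,"ay":0,"az":0},{"hand":1,"x":3.7,"y":-2.57,"z":0,"ax":0,"ay":0,"az":0},{"hand":1,"x":3.7,"y":-2.57,"z":0,"ax":0,"ay":0,"az":0},{"hand":1,"x":3.7,"y":-2.57,"z":0,"ax":0,"ay":0,"az":0},{"hand":1,"x":3.7,"y":-2.57,"z":0,"ax":0,"ay":0,"az":0},{"hand":1,"x":3.7,"y":-2.57,"z":0,"ax":0,"ay":0,"az":0},{"hand":1,"x":3.7,"y":-2.57,"z":0,"ax":0,"ay":0,"az":0},{"hand":1,"x":3.7,"y":-2.57,"z":0,"ax":0,"ay":0,"az":0}]' 20
python3 -c "
from h import *
plan([.5925,.1132,.2],1.67,N=10)"
```

```text
clock: 2.9
tool_pos: [0.4437, -0.11, 0.239]
orientation: [3.085, 0.593, 0.001]
force: [0.9, -0.7, 0.7]
width: 0.0881
now [ 0.4437 -0.11    0.239 ] psi 0.3797 clock 2.9 rows 10 xyz cm [ 2.875 -0.065  0.39 ] az -0.129
```

```bash
python3 -m handwheel '[{"hand":1,"x":2.88,"y":-0.065,"z":0.39,"ax":0,"ay":0,"az":-0.129},{"hand":1,"x":2.88,"y":-0.065,"z":0.39,"ax":0,"ay":0,"az":-0.129},{"hand":1,"x":2.88,"y":-0.065,"z":0.39,"ax":0,"ay":0,"az":-0.129},{"hand":1,"x":2.88,"y":-0.065,"z":0.39,"ax":0,"ay":0,"az":-0.129},{"hand":1,"x":2.88,"y":-0.065,"z":0.39,"ax":0,"ay":0,"az":-0.129},{"hand":1,"x":2.88,"y":-0.065,"z":0.39,"ax":0,"ay":0,"az":-0.129},{"hand":1,"x":2.88,"y":-0.065,"z":0.39,"ax":0,"ay":0,"az":-0.129},{"hand":1,"x":2.88,"y":-0.065,"z":0.39,"ax":0,"ay":0,"az":-0.129},{"hand":1,"x":2.88,"y":-0.065,"z":0.39,"ax":0,"ay":0,"az":-0.129},{"hand":1,"x":2.88,"y":-0.065,"z":0.39,"ax":0,"ay":0,"az":-0.129}]'
python3 -c "
from h import *
plan([.5925,.1132,.068],1.67,N=10)
save('scene','s1');save('top','t1')"
```

```text
clock: 3.9
tool_pos: [0.5923, 0.1129, 0.1993]
orientation: [-2.103, -2.334, 0.0]
force: [0.4, -0.5, -1.1]
width: 0.088
now [0.5923 0.1129 0.1993] psi 1.675 clock 3.9 rows 10 xyz cm [0.002 0.003 1.313] az 0.0005
```

View pics/s1.png

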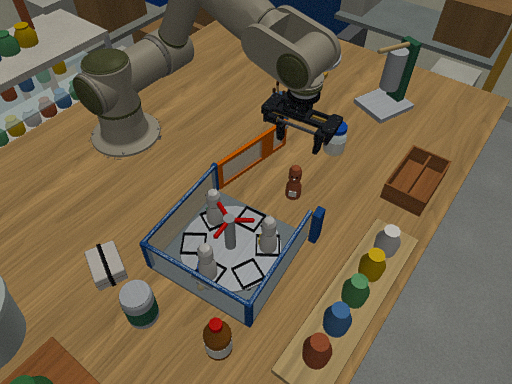

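The gripper is above and slightly behind the cat in the picture, with its tips near (300,145) and the cat at (293,182). I'll check this against the projection before descending.

```bash
python3 - <<'E'
from h import *
for z in(.2,.12,.068,0): print(z,np.round(proj('scene',[.5923,.1129,z]),1),np.round(proj('top',[.5923,.1129,z]),1))
for n,k in(('scene','s1'),('top','t1')):
    z=np.load(f'pics/{k}.npz'); P=cloud(n,z['D']); D=z['D']
    m=(D>0)&(P[...,2]>.19)&(P[...,2]<.235)&(np.hypot(P[...,0]-.592,P[...,1]-.113)<.09); Q=P[m]
    # split fingers along tool y ~ world x
    for sgn in(-1,1):
        q=Q[(Q[:,0]-.592)*sgn>0]; print(n,sgn,len(q),q.min(0).round(3),q.max(0).round(3))
E
cat pics/x 2>/dev/null; python3 -c "
import cv2
a=cv2.imread('pics/s1.png')[70:220,230:380]; cv2.imwrite('pics/c2.png',cv2.resize(a,None,fx=4,fy=4,interpolation=cv2.INTER_CUBIC))"
```

```text
0.2 [298.1 143.8] [211.6 150.6]
0.12 [295.6 165.5] [214.2 154.9]
0.068 [294.1 178.4] [215.8 157.3]
0 [292.4 194. ] [217.5 160.2]
scene -1 93 [0.534 0.092 0.2  ] [0.55  0.117 0.235]
scene 1 71 [0.637 0.104 0.198] [0.653 0.125 0.234]Traceback (most recent call last):
  File "<stdin>", line 8, in <module>
    return umr_minimum(a, axis, None, out, keepdims, initial, where)
ValueError: zero-size array to reduction operation minimum which has no identity
```

View pics/c2.png

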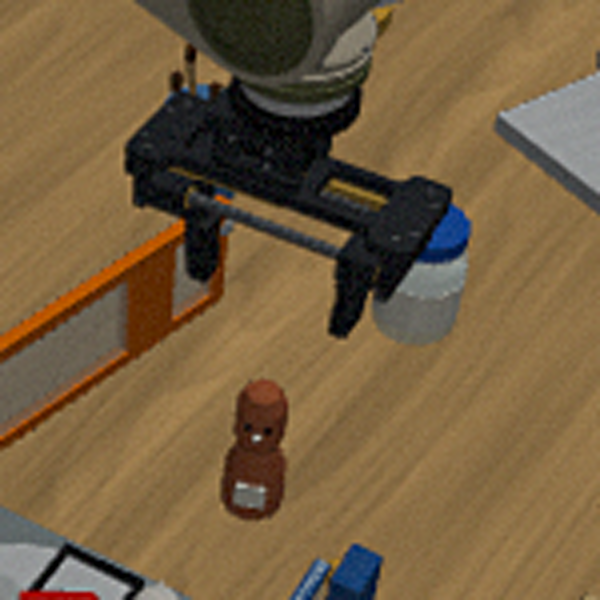

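The fingers straddle the cat's axis to within 1–2 mm. Descending.

```bash
python3 -m handwheel '[{"hand":1,"x":0,"y":0,"z":1.8,"ax":0,"ay":0,"az":0},{"hand":1,"x":0,"y":0,"z":1.8,"ax":0,"ay":0,"az":0},{"hand":1,"x":0,"y":0,"z":1.8,"ax":0,"ay":0,"az":0},{"hand":1,"x":0,"y":0,"z":1.8,"ax":0,"ay":0,"az":0},{"hand":1,"x":0,"y":0,"z":1.8,"ax":0,"ay":0,"az":0},{"hand":1,"x":0,"y":0,"z":1.5,"ax":0,"ay":0,"az":0},{"hand":1,"x":0,"y":0,"z":1.3,"ax":0,"ay":0,"az":0},{"hand":1,"x":0,"y":0,"z":1.1,"ax":0,"ay":0,"az":0},{"hand":1,"x":0,"y":0,"z":0.2,"ax":0,"ay":0,"az":0},{"hand":1,"x":0,"y":0,"z":0,"ax":0,"ay":0,"az":0}]' 15
python3 -m handwheel '[{"hand":-0.2,"x":0,"y":0,"z":0,"ax":0,"ay":0,"az":0},{"hand":-0.5,"x":0,"y":0,"z":0,"ax":0,"ay":0,"az":0},{"hand":-1,"x":0,"y":0,"z":0,"ax":0,"ay":0,"az":0},{"hand":-1,"x":0,"y":0,"z":0,"ax":0,"ay":0,"az":0},{"hand":-1,"x":0,"y":0,"z":0,"ax":0,"ay":0,"az":0},{"hand":-1,"x":0,"y":0,"z":0,"ax":0,"ay":0,"az":0},{"hand":-1,"x":0,"y":0,"z":0,"ax":0,"ay":0,"az":0},{"hand":-1,"x":0,"y":0,"z":0,"ax":0,"ay":0,"az":0},{"hand":-1,"x":0,"y":0,"z":0,"ax":0,"ay":0,"az":0},{"hand":-1,"x":0,"y":0,"z":0,"ax":0,"ay":0,"az":0}]' 15
```

```text
clock: 5.0
tool_pos: [0.5921, 0.1117, 0.0688]
orientation: [2.109, 2.328, -0.0]
force: [0.5, -0.3, -0.4]
width: 0.0883
clock: 6.0
tool_pos: [0.5921, 0.1119, 0.0688]
orientation: [2.109, 2.329, 0.0]
force: [1.0, 0.4, -0.3]
width: 0.0356
```

```bash
python3 -m handwheel '[{"hand":-1,"x":0,"y":0,"z":-0.5,"ax":0,"ay":0,"az":0},{"hand":-1,"x":0,"y":0,"z":-0.8,"ax":0,"ay":0,"az":0},{"hand":-1,"x":0,"y":0,"z":-1,"ax":0,"ay":0,"az":0},{"hand":-1,"x":0,"y":0,"z":-1,"ax":0,"ay":0,"az":0},{"hand":-1,"x":0,"y":0,"z":-1,"ax":0,"ay":0,"az":0},{"hand":-1,"x":0,"y":0,"z":-0.8,"ax":0,"ay":0,"az":0},{"hand":-1,"x":0,"y":0,"z":-0.4,"ax":0,"ay":0,"az":0},{"hand":-1,"x":0,"y":0,"z":-0.2,"ax":0,"ay":0,"az":0},{"hand":-1,"x":0,"y":0,"z":0,"ax":0,"ay":0,"az":0},{"hand":-1,"x":0,"y":0,"z":0,"ax":0,"ay":0,"az":0}]'
python3 -c "
from h import *
plan([.563,-.0548,.1255],N=10)"
```

```text
clock: 7.0
tool_pos: [0.5918, 0.1118, 0.1253]
orientation: [-2.108, -2.328, 0.001]
force: [0.4, -0.5, -2.1]
width: 0.0355
now [0.5918 0.1118 0.1253] psi 1.6698 clock 7.0 rows 10 xyz cm [-1.629 -0.452 -0.002] az 0
```

```bash
python3 -m handwheel '[{"hand":-1,"x":-0.7,"y":-0.2,"z":0,"ax":0,"ay":0,"az":0},{"hand":-1,"x":-1.6,"y":-0.45,"z":0,"ax":0,"ay":0,"az":0},{"hand":-1,"x":-2.4,"y":-0.65,"z":0,"ax":0,"ay":0,"az":0},{"hand":-1,"x":-2.5,"y":-0.7,"z":0,"ax":0,"ay":0,"az":0},{"hand":-1,"x":-2.5,"y":-0.7,"z":0,"ax":0,"ay":0,"az":0},{"hand":-1,"x":-2.4,"y":-0.65,"z":0,"ax":0,"ay":0,"az":0},{"hand":-1,"x":-2,"y":-0.55,"z":0,"ax":0,"ay":0,"az":0},{"hand":-1,"x":-1.3,"y":-0.37,"z":0,"ax":0,"ay":0,"az":0},{"hand":-1,"x":-0.7,"y":-0.2,"z":0,"ax":0,"ay":0,"az":0},{"hand":-1,"x":-0.19,"y":-0.05,"z":0,"ax":0,"ay":0,"az":0}]'
python3 - <<'E'
from h import *
plan([.563,-.0548,.099],N=10)
I,D=save('scene','s2'); 
a=I[140:300,150:330,::-1]; cv2.imwrite('pics/c3.png',cv2.resize(a,None,fx=3.5,fy=3.5,interpolation=cv2.INTER_CUBIC))
P=cloud('scene',D)
near=(D>0)&(np.hypot(P[...,0]-.563,P[...,1]+.055)<.04)&(I[...,0].astype(int)>I[...,2]*1.35)
Q=P[near&(P[...,2]>.062)&(P[...,2]<.104)]; s=circ(Q[:,:2],.023,(.563,-.055)); print('body',len(Q),s.x.round(4),np.median(abs(s.fun)),Q[:,2].min())
print(ctrl.sense()['clock'])
E
```

```text
clock: 8.0
tool_pos: [0.563, -0.0554, 0.1257]
orientation: [-2.11, -2.328, -0.0]
force: [-0.1, 0.2, -1.3]
width: 0.0352
now [ 0.563  -0.0554  0.1257] psi 1.669 clock 8.0 rows 10 xyz cm [0.006 0.001 0.267] az 0
body 124 [ 0.5624 -0.054 ] 0.001012735425843828 0.06210446098399377
8.05
```

View pics/c3.png

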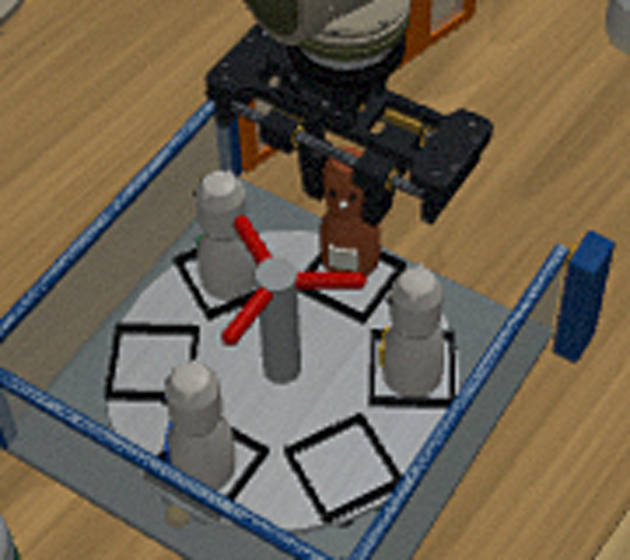

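```bash
python3 -m handwheel '[{"hand":-1,"x":-0.03,"y":0.05,"z":0.3,"ax":0,"ay":0,"az":0},{"hand":-1,"x":0,"y":0,"z":0.4,"ax":0,"ay":0,"az":0},{"hand":-1,"x":0,"y":0,"z":0.4,"ax":0,"ay":0,"az":0},{"hand":-1,"x":0,"y":0,"z":0.4,"ax":0,"ay":0,"az":0},{"hand":-1,"x":0,"y":0,"z":0.35,"ax":0,"ay":0,"az":0},{"hand":-1,"x":0,"y":0,"z":0.3,"ax":0,"ay":0,"az":0},{"hand":-1,"x":0,"y":0,"z":0.25,"ax":0,"ay":0,"az":0},{"hand":-1,"x":0,"y":0,"z":0.2,"ax":0,"ay":0,"az":0},{"hand":-1,"x":0,"y":0,"z":0,"ax":0,"ay":0,"az":0},{"hand":-1,"x":0,"y":0,"z":0,"ax":0,"ay":0,"az":0}]'
python3 - <<'E'
from h import *
I,D=save('scene','s3'); 
a=I[140:300,150:330,::-1]; cv2.imwrite('pics/c4.png',cv2.resize(a,None,fx=3.5,fy=3.5,interpolation=cv2.INTER_CUBIC))
P=cloud('scene',D)
near=(D>0)&(np.hypot(P[...,0]-.563,P[...,1]+.055)<.04)&(I[...,0].astype(int)>I[...,2]*1.35)
Q=P[near&(P[...,2]>.042)&(P[...,2]<.078)]; s=circ(Q[:,:2],.023,(.563,-.055)); print('body',len(Q),s.x.round(4),np.median(abs(s.fun)),Q[:,2].min())
print(ctrl.sense()['force'])
E
```

```text
clock: 9.05
tool_pos: [0.5637, -0.055, 0.0998]
orientation: [2.109, 2.329, 0.0]
force: [-0.4, 1.0, -1.6]
width: 0.0354
body 96 [ 0.5627 -0.0531] 0.0009418551647207857 0.04284640201865914
[ 0.04611705 -0.1458351  -1.99019176]
```

View pics/c4.png

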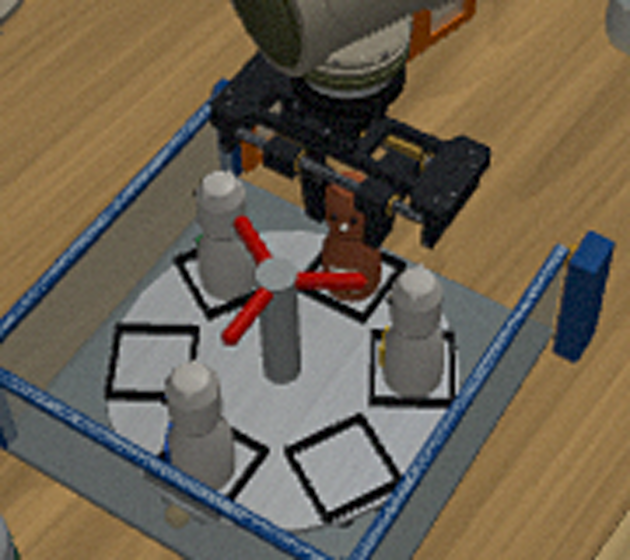

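The cat is inside the pocket rim and about 1 mm above the floor. I'll nudge it 1 mm inward and seat it.

```bash
python3 -m handwheel '[{"hand":-1,"x":-0.1,"y":0.03,"z":0,"ax":0,"ay":0,"az":0},{"hand":-1,"x":0,"y":0,"z":0.05,"ax":0,"ay":0,"az":0},{"hand":-1,"x":0,"y":0,"z":0.05,"ax":0,"ay":0,"az":0},{"hand":-1,"x":0,"y":0,"z":0.02,"ax":0,"ay":0,"az":0},{"hand":-1,"x":0,"y":0,"z":0,"ax":0,"ay":0,"az":0},{"hand":-1,"x":0,"y":0,"z":0,"ax":0,"ay":0,"az":0},{"hand":-1,"x":0,"y":0,"z":0,"ax":0,"ay":0,"az":0},{"hand":-1,"x":0,"y":0,"z":0,"ax":0,"ay":0,"az":0},{"hand":-1,"x":0,"y":0,"z":0,"ax":0,"ay":0,"az":0},{"hand":-1,"x":0,"y":0,"z":0,"ax":0,"ay":0,"az":0}]'
```

```text
clock: 10.1
tool_pos: [0.5642, -0.056, 0.0987]
orientation: [2.109, 2.328, 0.0]
force: [-0.4, -0.4, 2.2]
width: 0.0356
```

```bash
python3 -m handwheel '[{"hand":-0.1,"x":0,"y":0,"z":0,"ax":0,"ay":0,"az":0},{"hand":0,"x":0,"y":0,"z":0,"ax":0,"ay":0,"az":0},{"hand":0.2,"x":0,"y":0,"z":0,"ax":0,"ay":0,"az":0},{"hand":0.4,"x":0,"y":0,"z":0,"ax":0,"ay":0,"az":0},{"hand":0.4,"x":0,"y":0,"z":-0.5,"ax":0,"ay":0,"az":0},{"hand":0.4,"x":0,"y":0,"z":-1,"ax":0,"ay":0,"az":0},{"hand":0.4,"x":0,"y":0,"z":-2,"ax":0,"ay":0,"az":0},{"hand":0.4,"x":0,"y":0,"z":-2.5,"ax":0,"ay":0,"az":0},{"hand":0.4,"x":0,"y":0,"z":-2.5,"ax":0,"ay":0,"az":0},{"hand":0.4,"x":0,"y":0,"z":-1,"ax":0,"ay":0,"az":0}]'
python3 - <<'E'
from h import *
I,D=save('scene','s4'); 
a=I[140:300,150:330,::-1]; cv2.imwrite('pics/c5.png',cv2.resize(a,None,fx=3.5,fy=3.5,interpolation=cv2.INTER_CUBIC))
P=cloud('scene',D)
near=(D>0)&(np.hypot(P[...,0]-.563,P[...,1]+.055)<.04)&(I[...,0].astype(int)>I[...,2]*1.35)
for lo,hi,r in((.042,.078,.023),(.103,.133,.018)):
    Q=P[near&(P[...,2]>lo)&(P[...,2]<hi)]; s=circ(Q[:,:2],r,(.563,-.055)); print('body',len(Q),s.x.round(4),np.median(abs(s.fun)))
m=(D>0)&(P[...,2]>.1)&(I[...,0]>140)&(I[...,1]<70)&(I[...,2]<70)&(np.hypot(P[...,0]-.5727,P[...,1]+.149)<.06); Q=P[m]-[.5727,-.149,0]
a=np.degrees(np.arctan2(Q[:,1],Q[:,0])); r=np.hypot(Q[:,0],Q[:,1]); a=a[r>.03]; 
for c in(35,155,-85): k=abs((a-c+180)%360-180)<30; print('spoke',c,k.sum(),np.median(a[k]))
E
```

```text
clock: 11.1
tool_pos: [0.5648, -0.0561, 0.1966]
orientation: [2.106, 2.326, 0.003]
force: [0.4, -0.2, -0.0]
width: 0.0617
body 110 [ 0.5633 -0.0539] 0.0012035748304408487
body 99 [ 0.5645 -0.0555] 0.0006682324401177837
spoke 35 32 35.142898486324036
spoke 155 25 155.52009859591874
spoke -85 33 -84.13974675558929
```

View pics/c5.png

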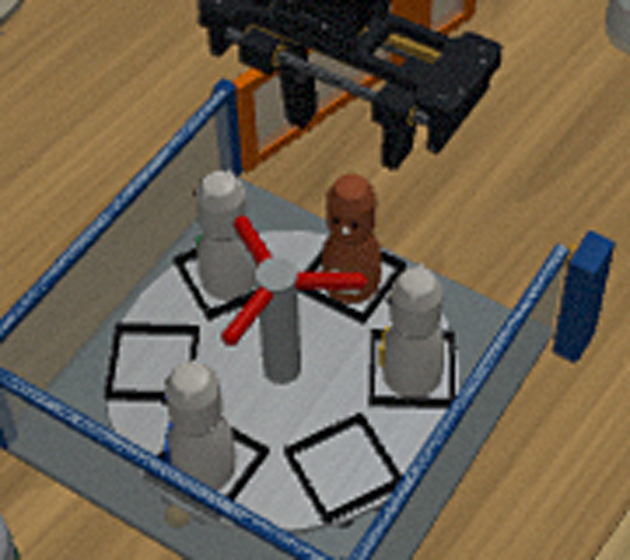

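The clay cat stands squarely in its pocket at crop (350,240). The spokes are at world angles of 35°, 155.5° and -84°. Next I'll move the closed fingers to behind the hinge-side spoke, on its anticlockwise side.

```bash
python3 -c "
from h import *
plan([.5253,-.1546,.197],1.143,N=10)"
```

```text
now [ 0.565  -0.0562  0.1969] psi 1.6699 clock 11.15 rows 10 xyz cm [-1.041 -0.26  -0.002] az 0.0527
```

```bash
python3 -m handwheel '[{"hand":0,"x":-1.04,"y":-0.26,"z":0,"ax":0,"ay":0,"az":0.0527},{"hand":-0.5,"x":-1.04,"y":-0.26,"z":0,"ax":0,"ay":0,"az":0.0527},{"hand":-1,"x":-1.04,"y":-0.26,"z":0,"ax":0,"ay":0,"az":0.0527},{"hand":-1,"x":-1.04,"y":-0.26,"z":0,"ax":0,"ay":0,"az":0.0527},{"hand":-1,"x":-1.04,"y":-0.26,"z":0,"ax":0,"ay":0,"az":0.0527},{"hand":-1,"x":-1.04,"y":-0.26,"z":0,"ax":0,"ay":0,"az":0.0527},{"hand":-1,"x":-1.04,"y":-0.26,"z":0,"ax":0,"ay":0,"az":0.0527},{"hand":-1,"x":-1.04,"y":-0.26,"z":0,"ax":0,"ay":0,"az":0.0527},{"hand":-1,"x":-1.04,"y":-0.26,"z":0,"ax":0,"ay":0,"az":0.0527},{"hand":-1,"x":-1.04,"y":-0.26,"z":0,"ax":0,"ay":0,"az":0.0527}]'
python3 - <<'E'
from h import *
plan([.5253,-.1546,.123],1.143,N=10)
I,D=save('scene','s5'); J,E=save('top','t5')
a=np.hstack([I[120:300,130:330,::-1],J[90:270,200:400,::-1]]); cv2.imwrite('pics/c6.png',cv2.resize(a,None,fx=2,fy=2,interpolation=cv2.INTER_CUBIC))
E
```

```text
clock: 12.15
tool_pos: [0.5239, -0.1545, 0.1926]
orientation: [-2.643, -1.695, 0.001]
force: [0.2, 0.2, -0.0]
width: 0.0005
now [ 0.5239 -0.1545  0.1926] psi 1.1406 clock 12.15 rows 10 xyz cm [0.005 0.014 0.696] az -0.0002
```

View pics/c6.png

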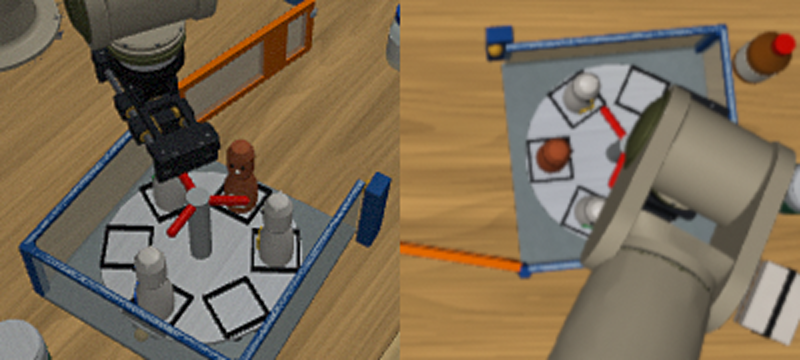

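The fingers are hovering behind the hinge-side spoke; in the left crop the spoke is visible at (187,183). Descending 69 mm.

```bash
python3 -m handwheel '[{"hand":-1,"x":0,"y":0,"z":0.5,"ax":0,"ay":0,"az":0},{"hand":-1,"x":0,"y":0,"z":0.9,"ax":0,"ay":0,"az":0},{"hand":-1,"x":0,"y":0,"z":1,"ax":0,"ay":0,"az":0},{"hand":-1,"x":0,"y":0,"z":1,"ax":0,"ay":0,"az":0},{"hand":-1,"x":0,"y":0,"z":1,"ax":0,"ay":0,"az":0},{"hand":-1,"x":0,"y":0,"z":1,"ax":0,"ay":0,"az":0},{"hand":-1,"x":0,"y":0,"z":0.8,"ax":0,"ay":0,"az":0},{"hand":-1,"x":0,"y":0,"z":0.5,"ax":0,"ay":0,"az":0},{"hand":-1,"x":0,"y":0,"z":0.2,"ax":0,"ay":0,"az":0},{"hand":-1,"x":0,"y":0,"z":0,"ax":0,"ay":0,"az":0}]'
python3 - <<'E'
from h import *
s=ctrl.sense(); hub=np.array([.5725,-.1475]); d=s['tool_pos'][:2]-hub
print('r',np.hypot(*d),'ang',np.degrees(np.arctan2(d[1],d[0])))
I,D=save('scene','s6')
cv2.imwrite('pics/c7.png',cv2.resize(I[120:300,130:330,::-1],None,fx=3,fy=3,interpolation=cv2.INTER_CUBIC))
# twist for rotating clockwise by a about hub
R=Ro.from_rotvec(s['orientation']).as_matrix()
for a in (2,3,4):
    c=Ro.from_euler('z',-a,degrees=True).as_matrix()[:2,:2]; nd=c@d-d; print(a,'deg: tool xyz cm',(R.T@np.r_[nd,0]*100).round(3),'az',np.radians(a).round(4))
E
```

```text
clock: 13.25
tool_pos: [0.5245, -0.1543, 0.1245]
orientation: [2.643, 1.699, 0.0]
force: [-0.1, 0.4, 0.2]
width: 0.0004
r 0.04850410520025177 ang -171.96151238288195
2 deg: tool xyz cm [ 0.144 -0.089  0.   ] az 0.0349
3 deg: tool xyz cm [ 0.218 -0.131  0.   ] az 0.0524
4 deg: tool xyz cm [ 0.292 -0.172  0.   ] az 0.0698
```

View pics/c7.png

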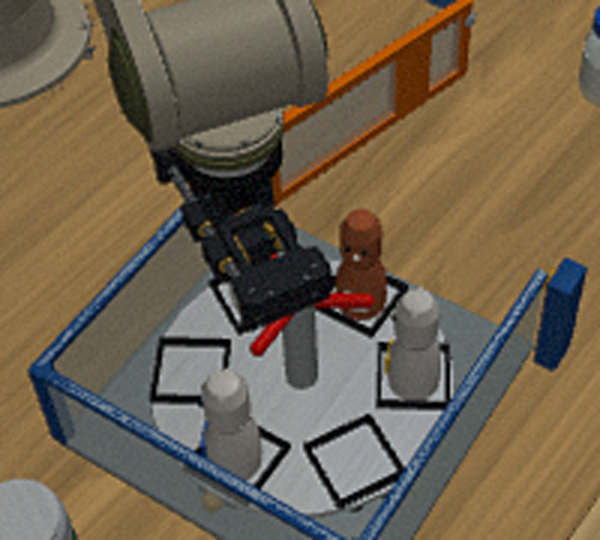

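```bash
python3 -m handwheel '[{"hand":-1,"x":0.4,"y":0,"z":0,"ax":0,"ay":0,"az":0},{"hand":-1,"x":0.4,"y":0,"z":0,"ax":0,"ay":0,"az":0},{"hand":-1,"x":0.2,"y":0,"z":0,"ax":0,"ay":0,"az":0},{"hand":-1,"x":0.145,"y":-0.054,"z":0,"ax":0,"ay":0,"az":0.0349},{"hand":-1,"x":0.145,"y":-0.054,"z":0,"ax":0,"ay":0,"az":0.0349},{"hand":-1,"x":0.145,"y":-0.054,"z":0,"ax":0,"ay":0,"az":0.0349},{"hand":-1,"x":0.145,"y":-0.054,"z":0,"ax":0,"ay":0,"az":0.0349},{"hand":-1,"x":0.145,"y":-0.054,"z":0,"ax":0,"ay":0,"az":0.0349},{"hand":-1,"x":0.145,"y":-0.054,"z":0,"ax":0,"ay":0,"az":0.0349},{"hand":-1,"x":0.145,"y":-0.054,"z":0,"ax":0,"ay":0,"az":0.0349}]'
cat >> h.py <<'E'
def orbit(hub,a):
    s=ctrl.sense(); R=Ro.from_rotvec(s['orientation']).as_matrix(); d=s['tool_pos'][:2]-hub
    c=Ro.from_euler('z',-a,degrees=True).as_matrix()[:2,:2]
    print('r',np.hypot(*d).round(4),'ang',np.degrees(np.arctan2(d[1],d[0])).round(2),'psi',np.degrees(np.arctan2(R[1,0],R[0,0])).round(2),'tool d mm',(R.T@np.r_[d,0]*1000).round(1),'F',s['force'].round(1),a,'deg: cm',(R.T@np.r_[c@d-d,0]*100).round(3),np.radians(a).round(4))
E
python3 - <<'E'
from h import *
orbit([.5725,-.1475],3)
I,D=save('scene','s7')
cv2.imwrite('pics/c8.png',cv2.resize(I[120:300,130:330,::-1],None,fx=3,fy=3,interpolation=cv2.INTER_CUBIC))
E
```

```text
clock: 14.3
tool_pos: [0.5306, -0.1343, 0.1246]
orientation: [2.831, 1.362, 0.0]
force: [0.4, 0.0, -0.4]
width: 0.0006
r 0.0439 ang 162.59 psi 51.4 tool d mm [-15.9 -41.   -0. ] F [ 0.4  0.  -0.4] 3 deg: cm [ 0.217 -0.077 -0.   ] 0.0524
```

View pics/c8.png

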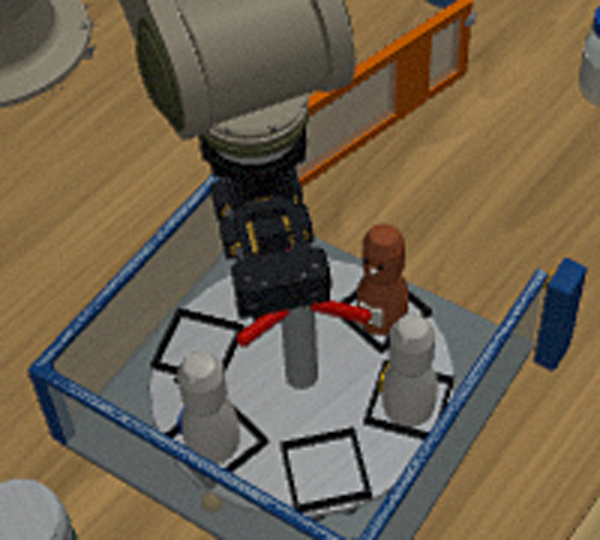

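The table is turning freely with no appreciable force. Continuing 35°.

```bash
python3 -m handwheel '[{"hand":-1,"x":0.253,"y":-0.09,"z":0,"ax":0,"ay":0,"az":0.0611},{"hand":-1,"x":0.253,"y":-0.09,"z":0,"ax":0,"ay":0,"az":0.0611},{"hand":-1,"x":0.253,"y":-0.09,"z":0,"ax":0,"ay":0,"az":0.0611},{"hand":-1,"x":0.253,"y":-0.09,"z":0,"ax":0,"ay":0,"az":0.0611},{"hand":-1,"x":0.253,"y":-0.09,"z":0,"ax":0,"ay":0,"az":0.0611},{"hand":-1,"x":0.253,"y":-0.09,"z":0,"ax":0,"ay":0,"az":0.0611},{"hand":-1,"x":0.253,"y":-0.09,"z":0,"ax":0,"ay":0,"az":0.0611},{"hand":-1,"x":0.253,"y":-0.09,"z":0,"ax":0,"ay":0,"az":0.0611},{"hand":-1,"x":0.253,"y":-0.09,"z":0,"ax":0,"ay":0,"az":0.0611},{"hand":-1,"x":0.253,"y":-0.09,"z":0,"ax":0,"ay":0,"az":0.0611}]'
cat >> h.py <<'E'
def spokes(n,k):
    z=np.load(f'pics/{k}.npz'); I,D=z['I'].astype(int),z['D']; P=cloud(n,D)
    hb=np.array([.5727,-.149,0]) if n=='scene' else np.array([.5717,-.1458,0])
    m=(D>0)&(P[...,2]>.1)&(I[...,0]>140)&(I[...,1]<70)&(I[...,2]<70)&(np.hypot(*(P-hb)[...,:2].transpose(2,0,1))<.06); Q=P[m]-hb
    r=np.hypot(Q[:,0],Q[:,1]); a=np.degrees(np.arctan2(Q[:,1],Q[:,0]))[r>.03]; print('spoke angles mod',np.sort(a).round(0)[::max(1,len(a)//15)])
E
python3 - <<'E'
from h import *
orbit([.5725,-.1475],1)
I,D=save('scene','s8'); spokes('scene','s8')
cv2.imwrite('pics/c9.png',cv2.resize(I[120:300,130:330,::-1],None,fx=3,fy=3,interpolation=cv2.INTER_CUBIC))
E
```

```text
clock: 15.35
tool_pos: [0.5447, -0.1128, 0.1245]
orientation: [3.109, 0.448, -0.004]
force: [-15.3, -5.3, 6.2]
width: 0.0006
r 0.0445 ang 128.68 psi 16.4 tool d mm [-16.9 -41.2   0.1] F [-15.3  -5.3   6.2] 1 deg: cm [ 0.072 -0.029 -0.   ] 0.0175
spoke angles mod [-137. -135. -133. -132. -131. -126.  -14.  -13.  -11.   -9.   -8.  102.
  104.  105.  108.  111.]
```

View pics/c9.png

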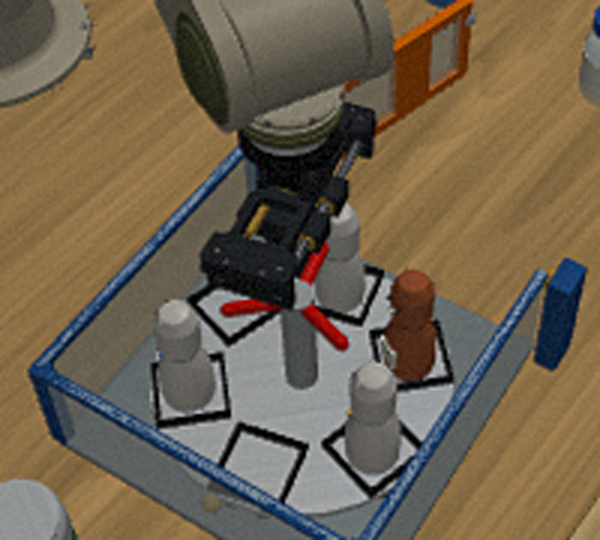

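Force rose to 16 N against the push, about 11° short of the target. I'll stop and look closer before continuing.

Run:
```python
from h import *
orbit([.5725,-.1475],1)
J,E=save('top','t8'); spokes('top','t8')
I,D=save('scene','s9'); spokes('scene','s9')
orbit([.5725,-.1475],1)
cv2.imwrite('pics/c10.png',np.hstack([cv2.resize(I[170:270,190:290,::-1],None,fx=4,fy=4,interpolation=cv2.INTER_CUBIC),cv2.resize(J[90:240,240:390,::-1],(400,400),interpolation=cv2.INTER_CUBIC)]))
for n,D_ in(('scene',D),('top',E)):
    P=cloud(n,D_)
    for nm,ang in(('b',95.5),('clay',35.5),('c',-24.5),('a',-144.5)):
        best=None
        for g in range(-5,20,3):
            c=np.array([.5725,-.1475])+.095*np.array([np.cos(np.radians(ang+g)),np.sin(np.radians(ang+g))])
            Q=P[(D_>0)&(np.hypot(P[...,0]-c[0],P[...,1]-c[1])<.035)&(P[...,2]>.104)&(P[...,2]<.132)]
            if len(Q)>15:
                s=circ(Q[:,:2],.018,c); k=np.median(abs(s.fun))
                if best is None or (len(Q),-k)>best[0]: best=((len(Q),-k),s.x)
        if best is not None:
            d=best[1]-[.5725,-.1475]; print(n,nm,best[0],best[1].round(4),np.hypot(*d).round(4),np.degrees(np.arctan2(d[1],d[0])).round(1))
```

```text
r 0.0445 ang 128.92 psi 16.23 tool d mm [-17.2 -41.1   0.1] F [-7.7 -2.7  3.9] 1 deg: cm [ 0.072 -0.029 -0.   ] 0.0175
spoke angles mod []
spoke angles mod [-139. -135. -133. -131. -130. -128.  -14.  -12.  -12.  -10.   -8.  102.
  103.  105.  107.  112.]
r 0.0444 ang 128.88 psi 16.53 tool d mm [-16.9 -41.1   0.1] F [-6.2 -2.7  3.3] 1 deg: cm [ 0.072 -0.029 -0.   ] 0.0175
scene b (70, np.float64(-0.0006001109651285978)) [ 0.5441 -0.0604] 0.0916 108.1
scene clay (106, np.float64(-0.0006065379876917052)) [ 0.6358 -0.0812] 0.0917 46.3
scene c (99, np.float64(-0.0005330237966635516)) [ 0.6643 -0.1708] 0.0947 -14.2
scene a (104, np.float64(-0.0005355996897586836)) [ 0.5056 -0.2183] 0.0974 -133.3
top clay (26, np.float64(-0.00013706417256788804)) [ 0.6354 -0.0791] 0.0929 47.4
top c (46, np.float64(-0.000442722777007052)) [ 0.6635 -0.169 ] 0.0935 -13.3
```

View pics/c10.png

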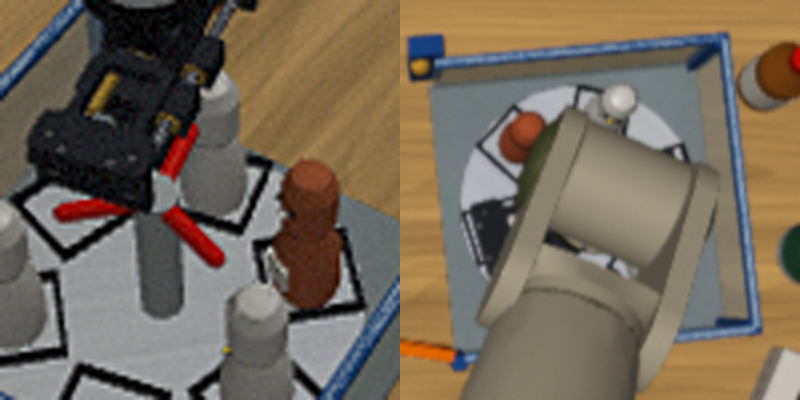

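Run:
```python
from h import *
spokes('scene','s7')
z=np.load('pics/s7.npz'); D=z['D']; P=cloud('scene',D)
for nm,ang in(('clay',95.5),('c',35.5),('a',-84.5)):
    best=None
    for g in range(-26,2,3):
        c=np.array([.5725,-.1475])+.095*np.array([np.cos(np.radians(ang+g)),np.sin(np.radians(ang+g))])
        Q=P[(D>0)&(np.hypot(P[...,0]-c[0],P[...,1]-c[1])<.035)&(P[...,2]>.104)&(P[...,2]<.132)]
        if len(Q)>15:
            s=circ(Q[:,:2],.018,c); k=np.median(abs(s.fun))
            if best is None or (len(Q),-k)>best[0]: best=((len(Q),-k),s.x)
    d=best[1]-[.5725,-.1475]; print(nm,best[0],best[1].round(4),np.hypot(*d).round(4),np.degrees(np.arctan2(d[1],d[0])).round(1))
# point cloud near cat b head / gripper in s9: min gap
z=np.load('pics/s9.npz'); D=z['D']; I=z['I'].astype(int); P=cloud('scene',D)
g=(D>0)&(I.sum(-1)<150)&(P[...,2]>.11)&(P[...,2]<.3)&(np.hypot(P[...,0]-.5725,P[...,1]+.1475)<.13)
Q=P[g]
for zl in np.arange(.11,.26,.015):
    q=Q[(Q[:,2]>=zl)&(Q[:,2]<zl+.015)]
    if len(q): 
        a=np.radians(16.4); t=q[:,:2]-[.5447,-.1128]; tx=t@[np.cos(a),np.sin(a)]; ty=t@[np.sin(a),-np.cos(a)]
        print(round(zl,3),len(q),'tx',tx.min().round(3),tx.max().round(3),'ty',ty.min().round(3),ty.max().round(3))
```

```text
spoke angles mod [-107. -104. -102. -101. -101.  -99.  -99.  -98.  -98.  -96.   16.   18.
   20.   20.   21.   22.   23.   24.   26.]
clay (96, np.float64(-0.0008049729898504856)) [ 0.5887 -0.0576] 0.0914 79.8
c (104, np.float64(-0.0005142306283942907)) [ 0.6617 -0.1171] 0.0942 18.8
a (104, np.float64(-0.0004506245071954542)) [ 0.5543 -0.2429] 0.0972 -100.8
0.11 40 tx 0.087 0.114 ty 0.0 0.015
0.125 80 tx -0.024 0.114 ty -0.007 0.072
0.14 77 tx -0.033 0.1 ty -0.012 0.075
0.155 1 tx 0.003 0.003 ty 0.018 0.018
0.17 3 tx -0.006 0.009 ty 0.029 0.03
0.185 135 tx -0.034 0.035 ty -0.079 0.09
0.2 303 tx -0.034 0.034 ty -0.084 0.095
0.215 316 tx -0.035 0.035 ty -0.088 0.097
0.23 590 tx -0.034 0.034 ty -0.089 0.097
0.245 57 tx -0.02 0.023 ty 0.007 0.021
0.26 29 tx 0.015 0.035 ty -0.033 0.021
```

Earlier the table had snapped ahead of the finger (16° against 14°), and the cloud shows only the finger below z = 0.185. So this is bearing drag, not a collision, and it decays when I stop. Continuing slowly.

```bash
python3 -m handwheel '[{"hand":-1,"x":0.076,"y":-0.028,"z":0,"ax":0,"ay":0,"az":0.0183},{"hand":-1,"x":0.076,"y":-0.028,"z":0,"ax":0,"ay":0,"az":0.0183},{"hand":-1,"x":0.076,"y":-0.028,"z":0,"ax":0,"ay":0,"az":0.0183},{"hand":-1,"x":0.076,"y":-0.028,"z":0,"ax":0,"ay":0,"az":0.0183},{"hand":-1,"x":0.076,"y":-0.028,"z":0,"ax":0,"ay":0,"az":0.0183},{"hand":-1,"x":0.076,"y":-0.028,"z":0,"ax":0,"ay":0,"az":0.0183},{"hand":-1,"x":0.076,"y":-0.028,"z":0,"ax":0,"ay":0,"az":0.0183},{"hand":-1,"x":0.076,"y":-0.028,"z":0,"ax":0,"ay":0,"az":0.0183},{"hand":-1,"x":0.076,"y":-0.028,"z":0,"ax":0,"ay":0,"az":0.0183},{"hand":-1,"x":0.076,"y":-0.028,"z":0,"ax":0,"ay":0,"az":0.0183}]'
python3 - <<'E'
from h import *
orbit([.5725,-.1475],1)
I,D=save('scene','s10'); spokes('scene','s10')
cv2.imwrite('pics/c11.png',cv2.resize(I[120:300,130:330,::-1],None,fx=3,fy=3,interpolation=cv2.INTER_CUBIC))
E
```

```text
clock: 16.5
tool_pos: [0.5522, -0.1085, 0.1245]
orientation: [3.137, 0.162, -0.002]
force: [-6.5, -1.4, 2.0]
width: 0.0001
r 0.044 ang 117.53 psi 5.92 tool d mm [-16.2 -40.9   0. ] F [-6.5 -1.4  2. ] 1 deg: cm [ 0.072 -0.028 -0.   ] 0.0175
spoke angles mod [-149. -145. -144. -142. -139.  -26.  -25.  -24.  -22.  -20.   90.   92.
   94.   95.   97.   98.]
```

View pics/c11.png

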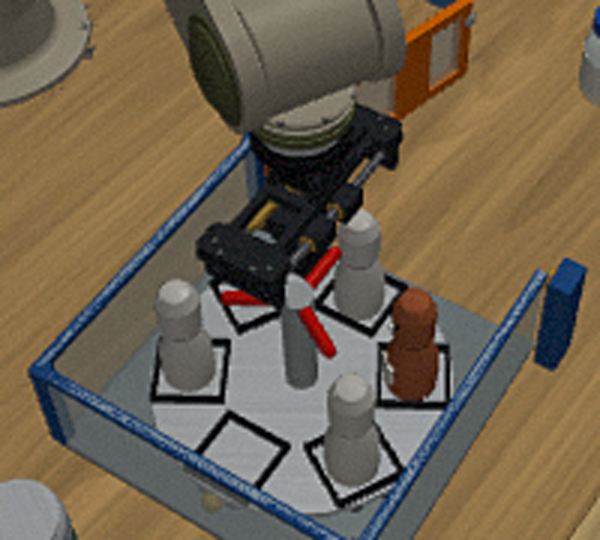

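```bash
python3 -m handwheel '[{"hand":-1,"x":-0.3,"y":0,"z":0,"ax":0,"ay":0,"az":0},{"hand":-1,"x":-0.5,"y":0,"z":0,"ax":0,"ay":0,"az":0},{"hand":-1,"x":-0.2,"y":0,"z":0,"ax":0,"ay":0,"az":0},{"hand":-1,"x":0,"y":0,"z":-0.5,"ax":0,"ay":0,"az":0},{"hand":-1,"x":0,"y":0,"z":-1,"ax":0,"ay":0,"az":0},{"hand":-1,"x":0,"y":0,"z":-1.5,"ax":0,"ay":0,"az":0},{"hand":-1,"x":0,"y":0,"z":-1.5,"ax":0,"ay":0,"az":0},{"hand":-1,"x":0,"y":0,"z":-1.5,"ax":0,"ay":0,"az":0},{"hand":-1,"x":0,"y":0,"z":-1,"ax":0,"ay":0,"az":0},{"hand":-1,"x":0,"y":0,"z":-0.5,"ax":0,"ay":0,"az":0}]'
cat >> h.py <<'E'
def check(n,k):
    z=np.load(f'pics/{k}.npz'); I,D=z['I'].astype(int),z['D']; P=cloud(n,D)
    hb=np.array([.5727,-.149]) if n=='scene' else np.array([.5717,-.1458])
    for nm,ang in(('b',95.5),('clay',35.5),('c',-24.5),('a',-144.5)):
        c=hb+.095*np.array([np.cos(np.radians(ang)),np.sin(np.radians(ang))])
        o=[]
        for lo,hi,r in((.042,.078,.023),(.104,.132,.018)):
            Q=P[(D>0)&(np.hypot(P[...,0]-c[0],P[...,1]-c[1])<.04)&(P[...,2]>lo)&(P[...,2]<hi)]
            if len(Q)>15:
                s=circ(Q[:,:2],r,c); d=s.x-hb; o+=[len(Q),s.x.round(4).tolist(),np.hypot(*d).round(4),np.degrees(np.arctan2(d[1],d[0])).round(1)]
        print(n,nm,*o)
E
python3 - <<'E'
from h import *
I,D=save('scene','s11'); spokes('scene','s11'); check('scene','s11'); save('top','t11'); check('top','t11')
orbit([.5725,-.1475],1)
cv2.imwrite('pics/c12.png',cv2.resize(I[120:300,130:330,::-1],None,fx=3,fy=3,interpolation=cv2.INTER_CUBIC))
E
```

```text
clock: 17.55
tool_pos: [0.5428, -0.1096, 0.2009]
orientation: [3.137, 0.164, 0.003]
force: [-0.6, -0.1, -0.6]
width: 0.0006
spoke angles mod [-153. -149. -147. -144. -142. -141.  -26.  -24.  -23.  -21.  -16.   92.
   94.   96.   98.  100.]
scene b 169 [0.5621, -0.0556] 0.094 96.5 99 [0.5629, -0.0569] 0.0927 96.1
scene clay 186 [0.6472, -0.0952] 0.0919 35.8 104 [0.6481, -0.0959] 0.0923 35.2
scene c 185 [0.6567, -0.1888] 0.0929 -25.4 103 [0.6575, -0.1895] 0.094 -25.5
scene a 182 [0.4917, -0.2026] 0.0972 -146.5 100 [0.4924, -0.2032] 0.0969 -146.0
top b
top clay 54 [0.6483, -0.0951] 0.0918 33.5 24 [0.6477, -0.0937] 0.0921 34.4
top c
top a 64 [0.4927, -0.2025] 0.0972 -144.3 38 [0.4918, -0.2011] 0.0972 -145.3
r 0.0482 ang 128.23 psi 5.99 tool d mm [-25.7 -40.8  -0. ] F [-0.3  0.8 -0.6] 1 deg: cm [ 0.072 -0.044  0.   ] 0.0175
```

View pics/c12.png

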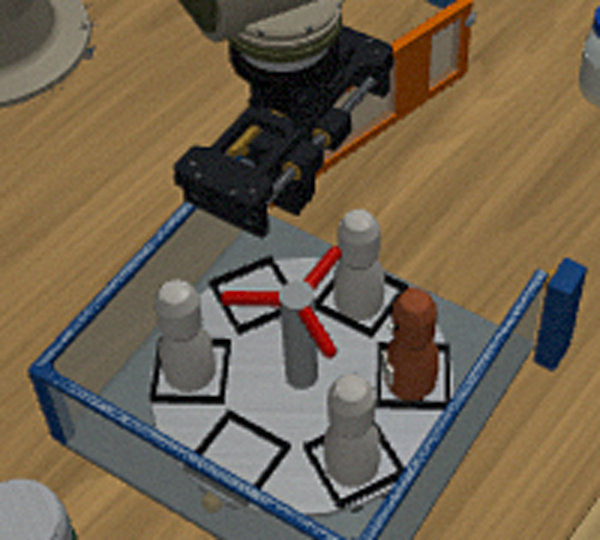

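The table has clicked on one place: the spokes are at 95.5/-24/-145°, the clay cat is now at 35°, and all four cats are upright. Next is the door.

```bash
python3 -c "
from h import *
p=np.radians(6)
plan([.475,.05,.2],p+1.44,N=10)
s=ctrl.sense(); s['tool_pos']=np.array([.475,.05,.2]); s['orientation']=Ro.from_matrix(Ro.from_euler('z',p+1.44).as_matrix()@np.diag([1,-1,-1])).as_rotvec()
plan([.4155,.191,.2],np.radians(170.9),N=10,s=s)"
```

```text
now [ 0.5426 -0.1096  0.2001] psi 0.1046 clock 17.65 rows 10 xyz cm [ 0.652 -1.775 -0.   ] az -0.144
now [0.475 0.05  0.2  ] psi 1.5447 clock 17.65 rows 10 xyz cm [ 1.628  0.367 -0.   ] az -0.1438
```

```bash
python3 -m handwheel '[{"hand":-1,"x":0.65,"y":-1.775,"z":0,"ax":0,"ay":0,"az":-0.144},{"hand":-1,"x":0.65,"y":-1.775,"z":0,"ax":0,"ay":0,"az":-0.144},{"hand":-1,"x":0.65,"y":-1.775,"z":0,"ax":0,"ay":0,"az":-0.144},{"hand":-1,"x":0.65,"y":-1.775,"z":0,"ax":0,"ay":0,"az":-0.144},{"hand":-1,"x":0.65,"y":-1.775,"z":0,"ax":0,"ay":0,"az":-0.144},{"hand":-1,"x":0.65,"y":-1.775,"z":0,"ax":0,"ay":0,"az":-0.144},{"hand":-1,"x":0.65,"y":-1.775,"z":0,"ax":0,"ay":0,"az":-0.144},{"hand":-1,"x":0.65,"y":-1.775,"z":0,"ax":0,"ay":0,"az":-0.144},{"hand":-1,"x":0.65,"y":-1.775,"z":0,"ax":0,"ay":0,"az":-0.144},{"hand":-1,"x":0.65,"y":-1.775,"z":0,"ax":0,"ay":0,"az":-0.144}]'
python3 -m handwheel '[{"hand":-1,"x":1.63,"y":0.37,"z":0,"ax":0,"ay":0,"az":-0.144},{"hand":-1,"x":1.63,"y":0.37,"z":0,"ax":0,"ay":0,"az":-0.144},{"hand":-1,"x":1.63,"y":0.37,"z":0,"ax":0,"ay":0,"az":-0.144},{"hand":-1,"x":1.63,"y":0.37,"z":0,"ax":0,"ay":0,"az":-0.144},{"hand":-1,"x":1.63,"y":0.37,"z":0,"ax":0,"ay":0,"az":-0.144},{"hand":-1,"x":1.63,"y":0.37,"z":0,"ax":0,"ay":0,"az":-0.144},{"hand":-1,"x":1.63,"y":0.37,"z":0,"ax":0,"ay":0,"az":-0.144},{"hand":-1,"x":1.63,"y":0.37,"z":0,"ax":0,"ay":0,"az":-0.144},{"hand":-1,"x":1.63,"y":0.37,"z":0,"ax":0,"ay":0,"az":-0.144},{"hand":-1,"x":1.63,"y":0.37,"z":0,"ax":0,"ay":0,"az":-0.144}]'
python3 - <<'E'
from h import *
plan([.4155,.191,.088],np.radians(170.9),N=10)
I,D=save('scene','s12'); J,E=save('top','t12')
cv2.imwrite('pics/c13.png',np.hstack([cv2.resize(I[60:210,180:380,::-1],None,fx=2,fy=2),cv2.resize(J[120:270,100:300,::-1],None,fx=2,fy=2)]))
E
```

```text
clock: 18.65
tool_pos: [0.4739, 0.0506, 0.1988]
orientation: [-2.243, -2.198, 0.001]
force: [-0.9, 1.1, 0.4]
width: 0.0007
clock: 19.65
tool_pos: [0.4145, 0.1916, 0.1989]
orientation: [-0.237, -3.132, 0.0]
force: [0.1, 0.1, -0.6]
width: 0.0004
now [0.4145 0.1916 0.1989] psi 2.9906 clock 19.65 rows 10 xyz cm [-0.012 -0.004  1.109] az 0.0008
```

View pics/c13.png

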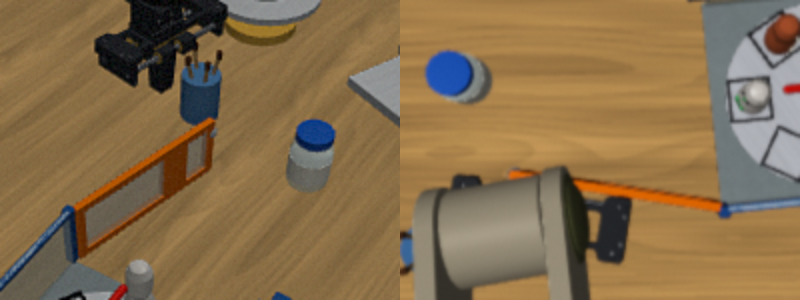

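The gripper is behind the door at the orange upright (173,170), clear of the brush pot (200,90). Descending 111 mm.

```bash
python3 -m handwheel '[{"hand":-1,"x":0,"y":0,"z":1,"ax":0,"ay":0,"az":0},{"hand":-1,"x":0,"y":0,"z":1.5,"ax":0,"ay":0,"az":0},{"hand":-1,"x":0,"y":0,"z":1.6,"ax":0,"ay":0,"az":0},{"hand":-1,"x":0,"y":0,"z":1.6,"ax":0,"ay":0,"az":0},{"hand":-1,"x":0,"y":0,"z":1.6,"ax":0,"ay":0,"az":0},{"hand":-1,"x":0,"y":0,"z":1.5,"ax":0,"ay":0,"az":0},{"hand":-1,"x":0,"y":0,"z":1.2,"ax":0,"ay":0,"az":0},{"hand":-1,"x":0,"y":0,"z":0.8,"ax":0,"ay":0,"az":0},{"hand":-1,"x":0,"y":0,"z":0.3,"ax":0,"ay":0,"az":0},{"hand":-1,"x":0,"y":0,"z":0,"ax":0,"ay":0,"az":0}]'
python3 - <<'E'
from h import *
orbit([.4135,-.0112],3)
I,D=save('scene','s13'); J,E=save('top','t13')
cv2.imwrite('pics/c14.png',np.hstack([cv2.resize(I[60:210,180:380,::-1],None,fx=2,fy=2),cv2.resize(J[120:270,100:300,::-1],None,fx=2,fy=2)]))
E
```

```text
clock: 20.75
tool_pos: [0.4154, 0.1909, 0.0882]
orientation: [-0.249, -3.131, 0.0]
force: [0.2, 0.7, 0.1]
width: 0.0008
r 0.2021 ang 89.46 psi 170.92 tool d mm [ 30.  199.9  -0. ] F [0.2 0.7 0.1] 3 deg: cm [-1.05e+00  1.30e-01 -1.00e-03] 0.0524
```

View pics/c14.png

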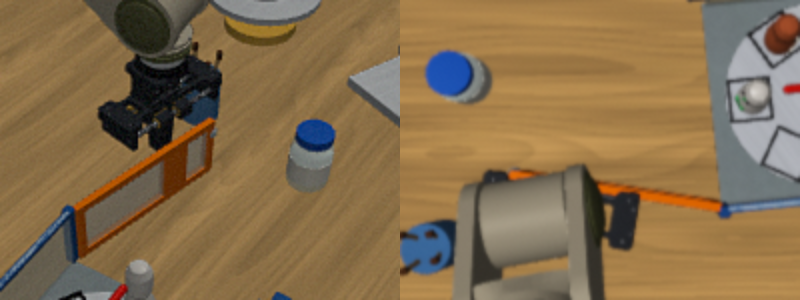

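```bash
python3 -m handwheel '[{"hand":-1,"x":-0.6,"y":0,"z":0,"ax":0,"ay":0,"az":0},{"hand":-1,"x":-0.5,"y":0,"z":0,"ax":0,"ay":0,"az":0},{"hand":-1,"x":-0.3,"y":0,"z":0,"ax":0,"ay":0,"az":0},{"hand":-1,"x":-0.7,"y":0.04,"z":0,"ax":0,"ay":0,"az":0.0349},{"hand":-1,"x":-1.05,"y":0.06,"z":0,"ax":0,"ay":0,"az":0.0524},{"hand":-1,"x":-1.05,"y":0.06,"z":0,"ax":0,"ay":0,"az":0.0524},{"hand":-1,"x":-1.05,"y":0.06,"z":0,"ax":0,"ay":0,"az":0.0524},{"hand":-1,"x":-1.05,"y":0.06,"z":0,"ax":0,"ay":0,"az":0.0524},{"hand":-1,"x":-1.05,"y":0.06,"z":0,"ax":0,"ay":0,"az":0.0524},{"hand":-1,"x":-1.05,"y":0.06,"z":0,"ax":0,"ay":0,"az":0.0524}]'
python3 - <<'E'
from h import *
orbit([.4135,-.0112],3)
I,D=save('scene','s14'); J,E=save('top','t14')
cv2.imwrite('pics/c15.png',np.hstack([cv2.resize(I[60:210,180:380,::-1],None,fx=2,fy=2),cv2.resize(J[120:270,100:300,::-1],None,fx=2,fy=2)]))
E
```

```text
clock: 21.85
tool_pos: [0.4972, 0.1716, 0.0885]
orientation: [-0.79, -3.04, 0.0]
force: [-1.6, -0.8, -0.4]
width: 0.0003
r 0.201 ang 65.39 psi 150.86 tool d mm [ 15.9 200.4  -0. ] F [-1.6 -0.8 -0.4] 3 deg: cm [-1.051  0.056 -0.   ] 0.0524
```

View pics/c15.png

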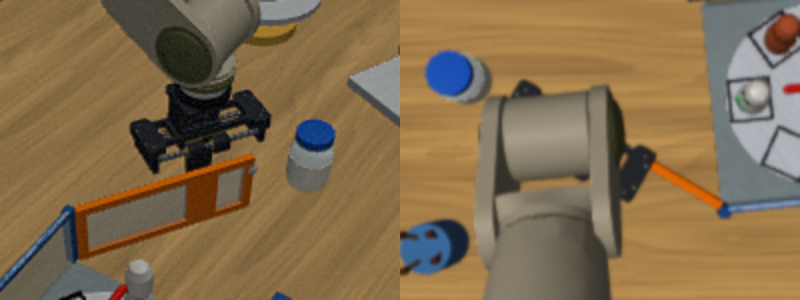

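```bash
python3 -m handwheel '[{"hand":-1,"x":-1.4,"y":0.063,"z":0,"ax":0,"ay":0,"az":0.0698},{"hand":-1,"x":-1.4,"y":0.063,"z":0,"ax":0,"ay":0,"az":0.0698},{"hand":-1,"x":-1.4,"y":0.063,"z":0,"ax":0,"ay":0,"az":0.0698},{"hand":-1,"x":-1.4,"y":0.063,"z":0,"ax":0,"ay":0,"az":0.0698},{"hand":-1,"x":-1.4,"y":0.063,"z":0,"ax":0,"ay":0,"az":0.0698},{"hand":-1,"x":-1.4,"y":0.063,"z":0,"ax":0,"ay":0,"az":0.0698},{"hand":-1,"x":-1.4,"y":0.063,"z":0,"ax":0,"ay":0,"az":0.0698},{"hand":-1,"x":-1.4,"y":0.063,"z":0,"ax":0,"ay":0,"az":0.0698},{"hand":-1,"x":-1.4,"y":0.063,"z":0,"ax":0,"ay":0,"az":0.0698},{"hand":-1,"x":-1.4,"y":0.063,"z":0,"ax":0,"ay":0,"az":0.0698}]'
python3 - <<'E'
from h import *
orbit([.4135,-.0112],2)
I,D=save('scene','s15')
cv2.imwrite('pics/c16.png',cv2.resize(I[100:300,160:360,::-1],None,fx=3,fy=3))
E
```

```text
clock: 22.95
tool_pos: [0.5948, 0.0756, 0.0884]
orientation: [-1.781, -2.588, -0.0]
force: [-0.4, 1.2, 0.7]
width: 0.0006
r 0.201 ang 25.57 psi 110.93 tool d mm [ 16.3 200.3  -0. ] F [-0.4  1.2  0.7] 2 deg: cm [-0.7    0.045 -0.   ] 0.0349
```

View pics/c16.png

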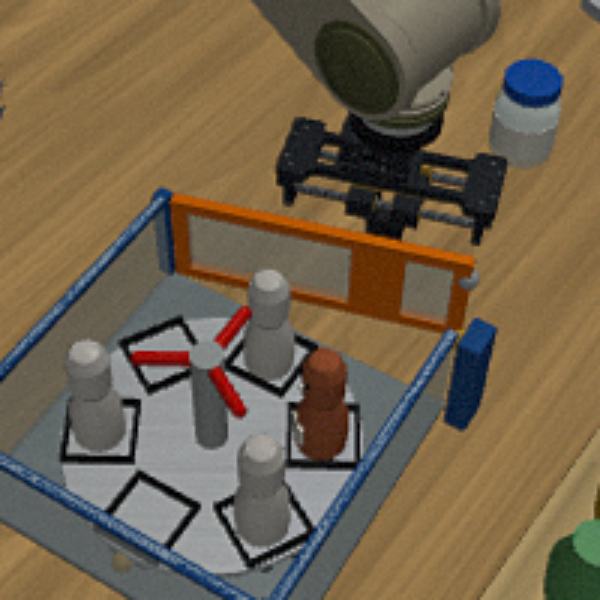

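```bash
python3 -m handwheel '[{"hand":-1,"x":-0.525,"y":0.029,"z":0,"ax":0,"ay":0,"az":0.0262},{"hand":-1,"x":-0.525,"y":0.029,"z":0,"ax":0,"ay":0,"az":0.0262},{"hand":-1,"x":-0.525,"y":0.029,"z":0,"ax":0,"ay":0,"az":0.0262},{"hand":-1,"x":-0.525,"y":0.029,"z":0,"ax":0,"ay":0,"az":0.0262},{"hand":-1,"x":-0.525,"y":0.029,"z":0,"ax":0,"ay":0,"az":0.0262},{"hand":-1,"x":-0.525,"y":0.029,"z":0,"ax":0,"ay":0,"az":0.0262},{"hand":-1,"x":-0.525,"y":0.029,"z":0,"ax":0,"ay":0,"az":0.0262},{"hand":-1,"x":-0.525,"y":0.029,"z":0,"ax":0,"ay":0,"az":0.0262},{"hand":-1,"x":-0.525,"y":0.029,"z":0,"ax":0,"ay":0,"az":0.0262},{"hand":-1,"x":-0.525,"y":0.029,"z":0,"ax":0,"ay":0,"az":0.0262}]'
python3 - <<'E'
from h import *
orbit([.4135,-.0112],0.5)
I,D=save('scene','s16')
cv2.imwrite('pics/c17.png',cv2.resize(I[100:300,160:360,::-1],None,fx=3,fy=3))
P=cloud('scene',D); R,G,B=[I[...,i].astype(int) for i in range(3)]
m=(D>0)&(R>150)&(G>50)&(G<150)&(B<80)&(P[...,2]>.1)&(P[...,2]<.125)&(P[...,1]>-.06)&(P[...,0]<.72)
l=cv2.fitLine(P[m][:,:2].astype(np.float32),cv2.DIST_HUBER,0,.01,.01).ravel(); print('door ang',m.sum(),np.degrees(np.arctan2(l[1],l[0])))
E
```

```text
clock: 24.0
tool_pos: [0.6105, 0.0265, 0.0886]
orientation: [-2.103, -2.332, -0.002]
force: [1.3, 3.2, 0.5]
width: 0.0005
r 0.2006 ang 10.82 psi 95.91 tool d mm [1.720e+01 1.999e+02 1.000e-01] F [1.3 3.2 0.5] 0.5 deg: cm [-0.174  0.014 -0.   ] 0.0087
door ang 307 5.9730163
```

View pics/c17.png

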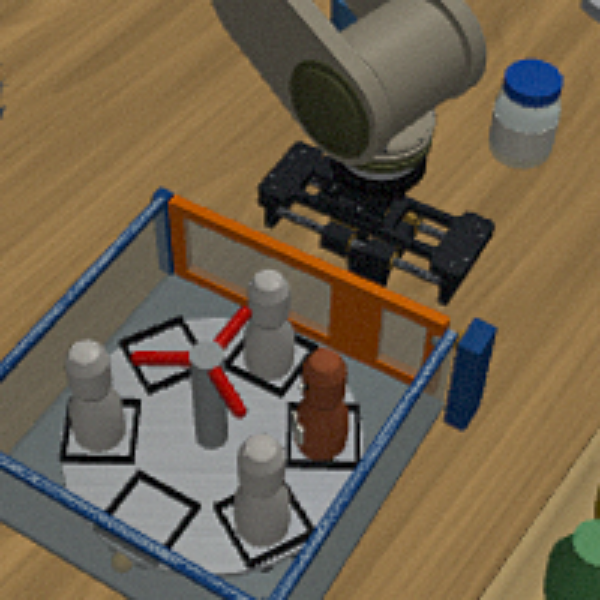

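```bash
python3 -m handwheel '[{"hand":-1,"x":-0.08,"y":0,"z":0,"ax":0,"ay":0,"az":0.003},{"hand":-1,"x":-0.08,"y":0,"z":0,"ax":0,"ay":0,"az":0.003},{"hand":-1,"x":-0.08,"y":0,"z":0,"ax":0,"ay":0,"az":0.003},{"hand":-1,"x":-0.06,"y":0,"z":0,"ax":0,"ay":0,"az":0.003},{"hand":-1,"x":0,"y":0,"z":0,"ax":0,"ay":0,"az":0},{"hand":-1,"x":0,"y":0,"z":0,"ax":0,"ay":0,"az":0},{"hand":-1,"x":0,"y":0,"z":0,"ax":0,"ay":0,"az":0},{"hand":-1,"x":0,"y":0,"z":0,"ax":0,"ay":0,"az":0},{"hand":-1,"x":0,"y":0,"z":0,"ax":0,"ay":0,"az":0},{"hand":-1,"x":0,"y":0,"z":0,"ax":0,"ay":0,"az":0}]'
cat >> h.py <<'E'
def door(k):
    I,D=save('scene',k); P=cloud('scene',D); R,G,B=[I[...,i].astype(int) for i in range(3)]
    m=(D>0)&(R>150)&(G>50)&(G<150)&(B<80)&(P[...,2]>.1)&(P[...,2]<.125)&(P[...,1]>-.06)&(P[...,0]<.72)
    l=cv2.fitLine(P[m][:,:2].astype(np.float32),cv2.DIST_HUBER,0,.01,.01).ravel(); print('door ang',m.sum(),np.degrees(np.arctan2(l[1],l[0])))
    cv2.imwrite(f'pics/{k}c.png',cv2.resize(I[100:300,160:360,::-1],None,fx=3,fy=3)); return I,D
E
python3 - <<'E'
from h import *
orbit([.4135,-.0112],0.5); door('s17')
E
```

```text
clock: 25.05
tool_pos: [0.6107, 0.0247, 0.0886]
orientation: [-2.114, -2.321, -0.004]
force: [1.0, 12.0, 0.6]
width: 0.0002
r 0.2005 ang 10.31 psi 95.35 tool d mm [1.730e+01 1.997e+02 1.000e-01] F [ 1.  12.   0.6] 0.5 deg: cm [-0.174  0.014 -0.001] 0.0087
door ang 309 5.7126956
```

```bash
python3 -m handwheel '[{"hand":-1,"x":-0.06,"y":0,"z":0,"ax":0,"ay":0,"az":0},{"hand":-1,"x":-0.06,"y":0,"z":0,"ax":0,"ay":0,"az":0},{"hand":-1,"x":-0.06,"y":0,"z":0,"ax":0,"ay":0,"az":0},{"hand":-1,"x":0,"y":0,"z":0,"ax":0,"ay":0,"az":0},{"hand":-1,"x":0,"y":0,"z":0,"ax":0,"ay":0,"az":0},{"hand":-1,"x":0,"y":0,"z":0,"ax":0,"ay":0,"az":0},{"hand":-1,"x":0,"y":0,"z":0,"ax":0,"ay":0,"az":0},{"hand":-1,"x":0,"y":0,"z":0,"ax":0,"ay":0,"az":0},{"hand":-1,"x":0,"y":0,"z":0,"ax":0,"ay":0,"az":0},{"hand":-1,"x":0,"y":0,"z":0,"ax":0,"ay":0,"az":0}]'
python3 - <<'E'
from h import *
orbit([.4135,-.0112],0.5); door('s18')
E
```

```text
clock: 26.1
tool_pos: [0.6107, 0.0246, 0.0886]
orientation: [-2.112, -2.32, -0.006]
force: [0.5, 20.8, 2.7]
width: 0.0005
r 0.2005 ang 10.29 psi 95.38 tool d mm [ 17.2 199.7   0.2] F [ 0.5 20.8  2.7] 0.5 deg: cm [-0.174  0.014 -0.001] 0.0087
door ang 311 5.71454
```

View pics/s18c.png

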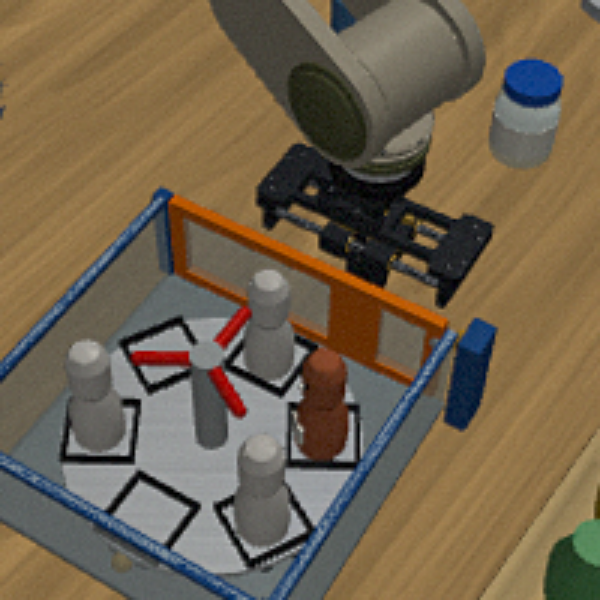

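The extra 9 N didn't move the door, so it's hard on its stop. Backing off, lifting away and checking that it stays.

```bash
python3 -m handwheel '[{"hand":-1,"x":0.3,"y":0,"z":0,"ax":0,"ay":0,"az":0},{"hand":-1,"x":0.6,"y":0,"z":0,"ax":0,"ay":0,"az":0},{"hand":-1,"x":1,"y":0,"z":0,"ax":0,"ay":0,"az":0},{"hand":-1,"x":1,"y":0,"z":-1,"ax":0,"ay":0,"az":0},{"hand":-1,"x":1,"y":0,"z":-2,"ax":0,"ay":0,"az":0},{"hand":-1,"x":1,"y":0,"z":-2.5,"ax":0,"ay":0,"az":0},{"hand":-1,"x":1,"y":0,"z":-2.5,"ax":0,"ay":0,"az":0},{"hand":-1,"x":0.5,"y":0,"z":-2,"ax":0,"ay":0,"az":0},{"hand":-1,"x":0,"y":0,"z":-1,"ax":0,"ay":0,"az":0},{"hand":-1,"x":0,"y":0,"z":0,"ax":0,"ay":0,"az":0}]'
python3 - <<'E'
from h import *
door('s19'); check('scene','s19'); spokes('scene','s19')
J,D=save('top','t19'); check('top','t19')
cv2.imwrite('pics/t19c.png',cv2.resize(J[80:260,90:410,::-1],None,fx=2.4,fy=2.4))
P=cloud('top',D)
m=None
for k in('0','19'):
  for n,f in(('top','t19' if k=='19' else 'top0'),('scene','s19' if k=='19' else 'scene0')):
    D=np.load(f'pics/{f}.npz')['D']; P=cloud(n,D); o=[]
    for nm,c,r in(('jar',(.588,.352),.05),('tin',(.521,-.405),.055),('bottle',(.707,-.355),.05),('pot',(.358,.382),.055),('mould',(.358,-.375),.085)):
        Q=P[(D>0)&(np.hypot(P[...,0]-c[0],P[...,1]-c[1])<r)&(P[...,2]>.03)]; o+=[nm,len(Q),Q.mean(0)[:2].round(4).tolist() if len(Q) else None]
    print(n,k,*o)
print(ctrl.sense()['force'].round(1),ctrl.sense()['clock'])
E
```

```text
clock: 27.15
tool_pos: [0.6054, 0.0847, 0.2]
orientation: [2.115, 2.32, 0.002]
force: [-0.3, 0.2, -0.1]
width: 0.0003
door ang 309 5.5227294
scene b 175 [0.5622, -0.0557] 0.0939 96.4 93 [0.5629, -0.0567] 0.0928 96.1
scene clay 191 [0.6473, -0.0954] 0.0919 35.7 103 [0.6482, -0.0957] 0.0925 35.2
scene c 191 [0.6567, -0.1886] 0.0929 -25.3 106 [0.6574, -0.1894] 0.0939 -25.5
scene a 179 [0.4917, -0.2027] 0.0972 -146.4 105 [0.4925, -0.2034] 0.0969 -145.9
spoke angles mod [-152. -148. -146. -145. -144. -142. -140.  -27.  -25.  -23.  -22.  -21.
  -16.   91.   94.   95.   97.   99.]
top b 66 [0.5635, -0.0553] 0.0908 95.2 30 [0.5626, -0.0536] 0.0926 95.6
top clay 80 [0.649, -0.0945] 0.0928 33.6 44 [0.6479, -0.0938] 0.0923 34.3
top c 75 [0.6582, -0.1882] 0.0963 -26.1 46 [0.6567, -0.1874] 0.0946 -26.1
top a 87 [0.4914, -0.2027] 0.0985 -144.7 43 [0.4917, -0.201] 0.0972 -145.4
top 0 jar 627 [0.5868, 0.345] tin 787 [0.5174, -0.393] bottle 526 [0.7007, -0.3449] pot 694 [0.3599, 0.3781] mould 970 [0.358, -0.3724]
scene 0 jar 578 [0.597, 0.3351] tin 1324 [0.5328, -0.4122] bottle 908 [0.7181, -0.3671] pot 508 [0.3668, 0.3681] mould 1177 [0.3645, -0.3811]
top 19 jar 632 [0.5867, 0.3449] tin 789 [0.5175, -0.3928] bottle 518 [0.7006, -0.3451] pot 701 [0.3598, 0.3778] mould 975 [0.358, -0.3723]
scene 19 jar 283 [0.6087, 0.3423] tin 1327 [0.5328, -0.4123] bottle 904 [0.7181, -0.3671] pot 127 [0.3538, 0.3687] mould 1181 [0.3648, -0.3811]
[ 0.2  0.4 -0.1] 27.25
```

View pics/s19c.png

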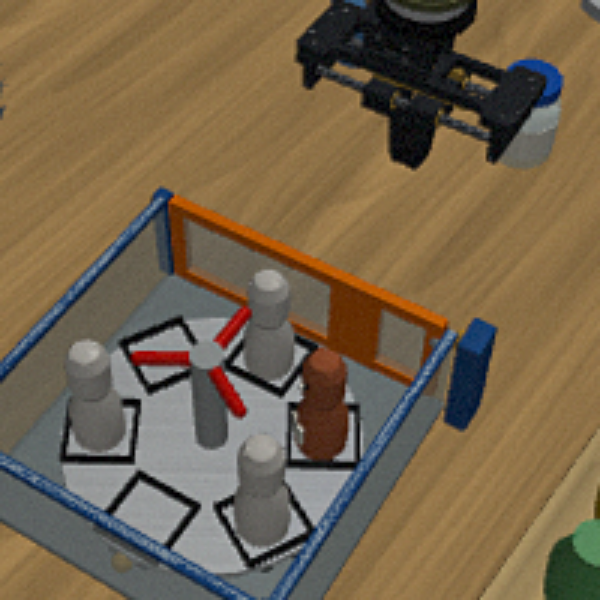

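View pics/t19c.png

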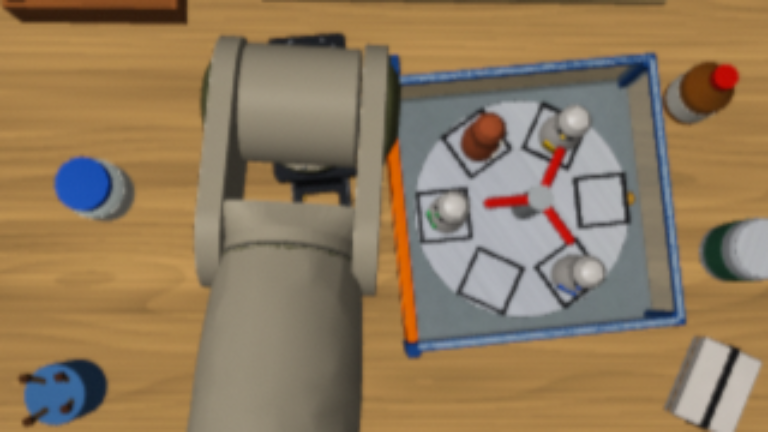

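All the checks agree: the door is flush with the booth within measurement error, the cats are upright and the surrounding objects haven't moved. Handing in.

```bash
python3 -c "
from h import *
print(ctrl.finish_job())"
```

```text
the job is handed in; nothing more can be done
None
```

The job is done and handed in at about 27 s of the 59 s allowed. The clay cat is standing in its pocket, the turntable is one click clockwise, and the door is shut.

- **Cat:** I gripped it by the head, set it in the empty pocket and let go. It stood upright and stayed upright through the turn.
- **Turntable:** I pushed the hinge-side spoke round 60°. Afterwards the spokes stood at about 95°, -24° and -145°, within 1–2° of one full click. The clay cat is at the next place (about 35°), and the three white cats are upright in their pockets.
- **Door:** I pushed it shut at the orange upright until it hit a hard stop: 9 N more moved it only 0.1 mm. After I backed off it measured 5.5° against the booth's 5.1–5.2°. That is within the catch's 1.7° (0.03 rad) snap-in range, and it did not spring back. I had no direct signal for the click itself.
- **Surroundings:** the top camera shows the jar, tin, bottle, brush pot and mould within about 0.3 mm of their first readings. The gripper partly hid the jar and brush pot in the last scene view, so the scene camera could not confirm those two.

**Forces:** while turning the table, the push force briefly rose to about 16 N. The pictures and depth showed no collision, so I took it for bearing drag and went on slowly. The highest reading I saw was about 21 N, on the final door push, though I only read it between moves.

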